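Load the rest carriers onto the bench's dovetail rail

ROBOT

A 6-joint arm with a two-finger parallel gripper is mounted at the origin on the work surface. World frame = base frame: x ahead of the robot, y to its left, z up, the work surface at z = 0. Lengths are in m, angles in rad, forces in N, time in s.
With the tool pointing down it reaches from about 0.3 to 0.875 m from the base axis. Payload 4.2 kg.
Tool frame: the origin (TCP) lies midway between the tips of the shut fingers; the grasp point (between the pads) lies 19 mm behind it; z points along the fingers, y is the direction in which the jaws open and shut (so a half turn about z gives the same grasp; the last joint's range is limited). The gripper opens to 85 mm and grips with 20 to 120 N. Pads are 22 mm wide; open, the fingers measure 114 mm over their backs; the gripper's body (76 mm by 85 mm) begins 54 mm behind the grasp point. The pads swing forward as they close: fully open they stand 13 mm farther back than shut.
Start: joints at [-1.169, 0.32, 1.565, -0, 1.257, -0.02], TCP at [0.235, -0.525, 0.231] pointing down, gripper open.
Joint ranges: [-3.11, 3.11], [-0.84, 2.01], [0.21, 2.61], [-1.34, 4.49], [0.05, 2.63], [-2.56, 2.56]. Speed limits (rad/s): [2.57, 2.57, 3.14, 3.14, 3.14, 3.14].

INTERFACE

Orientations are given as a unit quaternion [w, x, y, z].
In Python, from cell import state, grab_frame, camera_model, sign_off gives the robot as it stands. The module is installed in compiled form; this text tells all that it offers.
- The arm moves only by the tool move_arm, never from a script. Its argument "motion" is a list of rows, each an object with "slide": the shift along the tool's x, y, z normalised to -1 to 1, where 1 is 250 mm, a list of three; "rotation": the turn, a rotation vector about the tool's x, y, z normalised to -1 to 1, where 1 is 2 rad, a list of three; "jaw": the closure, from 0 (fully open) to 1 (shut). A call has exactly 8 rows; each row is the pose to reach, as a shift and turn from the pose commanded when the call began, along the tool's axes at that moment; what a row does not reach only later rows make up. A row lasts 1/12 s, in which the tool goes at most 41.7 mm and 7.16 degrees, less where a joint would pass 70% of its speed; a pose out of reach is approached as far as the arm can. A call with a number of a shift or a turn outside -1 to 1 is refused whole. A call with a gripper value outside its range is refused whole. The fingers move at their own pace and stop on an object; "squeeze" is the grip in N (left out, the last holds). Time passes only in rows, so rows that repeat a pose let the fingers close, or fill a call up. It gives the time, the measured TCP pose, the force and the opening at its end, in the units of the state.
- state(): the state, without advancing time (a new reading comes with each control period).
- grab_frame(name): name is "scene" or "side" or "wrist"; returns the picture (420x560x3 uint8, red, green, blue); there is no depth.
- camera_model(name): a dict with "fx", "fy", "cx", "cy" (pixels), "xyz" and "orientation" of the camera in the world. Camera axes: x right, y down, z forward; pixel columns grow to the right and rows downward; lengths in m; the calibration is good to about 2 mm. The wrist camera is an equidistant fisheye: a pixel r from the principal point sees the ray r / f radians off the axis. A picture is of the moment at which its call begins: read the wrist's pose just before it. camera_model takes no time and is no camera call; for the wrist camera it gives the pose at the moment of the call.
- sign_off(): hands the job in, once; it reports no verdict.
The state is a dict: "clock": time; "qpos": joint angles; "qvel": joint speeds; "effort": joint torques, N m; "eef_pos": TCP position; "tool_rot": TCP orientation; "ft_force": force on the tool from outside, world axes, zero at the start; "torque": the same for the moment, N m; "grip_width": finger opening in m.
Only numpy, scipy, OpenCV 4.12 (cv2) and the standard library are available. Lean on these libraries where they do the work, as an engineer would, in place of code of your own. Each camera call takes 0.05 s, during which the arm holds its last target.

TASK

Get the bench rail ready to cradle a lamp arm: raise the stop lever at the rail's open end, then slide every rest carrier that is on the bench onto the dovetail from that end, knob side towards the robot, each stopping level with the tab of its own colour, and tighten each carrier's clamp knob clockwise right up to its stop. When all are on and tight, lower the stop lever fully again; leave the other things on the bench where they are.

Things in the scene. Friction and masses are not known exactly. Their poses are not given: they have to be found in the camera images.
- rail: Dovetail rail, fixed to the bench (place and direction vary). Origin: on the bench under the middle of the dovetail; x along the rail towards its open end, y across it to the lever head (away from the robot), z up. Green foot plate 12 mm high, x -165..205, y -45..70 mm. The open end is at x = 205; at x -165..-150 a green end stop, 62 mm high, closes the other end.
- rail_top (a point): Middle of the dovetail's top face, 40 mm above the rail's origin. Aluminium, about 40 mm wide at the top, 60 degree flanks down to 23 mm wide at z = 22 mm; the last 30 mm at the open end taper as a lead-in. A carrier on it has 2 mm of play to each side and can lift about 3 mm; its origin is then at y = 0, z = 20 mm in the rail's frame, its x along the rail's x.
- stop_lever (a joint): Angle of the stop lever at the rail's open end: 0 = lowered, lying across over the rail so that its steel tab (8 x 22 mm, down to 44 mm above the bench) bars the way; grows as it is raised, up to 1.6 rad (upright). Stiff hinge (0.12 N m friction): it stays where it is left.
- lever_ball (a point): Centre of the black ball, 24 mm across, at the end of the lever; pinch it from above with the jaws closing along the rail. It swings 87 mm from the hinge axis, in a plane across the rail. Lowered it is 66 mm above the bench, over the rail (8 mm to the robot's side of its centre line, 15 mm in from its open end).
- lever_hinge (a point): Hinge axis of the stop lever, on the far side of the rail: rail frame x 190, y 79, z 66 mm; the axis is parallel to the rail's x. The green head below it spans y 66..92, x 173..207 mm, height 79 mm.
- carrier_red: Rest carrier with a red block (may be absent: None), 0.4 kg. Origin: bottom centre, on the bench at the start; x along its dovetail channel. Aluminium saddle 64 (x) x 72 (y) x 30 mm high, channel roof at z = 20 mm. An ear on the -y side (36 mm wide, to y = -81, z 20..30 mm) carries the knob. At the start the knob side is roughly towards the robot, within 0.5 rad of the direction it has on the rail.
- grip_red (a point): Where to grip that carrier from above: 58 mm above its origin, in the middle of the red block, which is 30 mm (x) by 36 mm (y), z 30..74 mm; close the jaws on its x faces. On it: a V-shaped steel rest (top 96 mm above the origin).
- clamp_red (a joint): Clamp knob of the red carrier: 0 = loose, grows turned clockwise seen from above, tight at its stop, 1.4 rad. Friction 0.04 N m. Vertical axis at x 0, y -60 mm in the carrier's frame. Black wing 46 x 10 mm, z 36..64 mm there, 6 mm above the ear; at value q its length lies along the carrier's y axis turned by 0.7 - q rad (counter-clockwise from above).
- mark_red: Flat red tab, 26 x 22 x 3 mm, on the rail's foot at its lever side (rail frame y = 53 mm). Fixed; axes parallel to the rail's, origin at its centre. The three tabs stand at rail frame x = -95, 0 and 95 mm, in an order that varies; the red carrier belongs where its origin is level with this tab along the rail (x = 0 in the tab's frame).
- carrier_yellow: Rest carrier with a yellow block (may be absent: None), 0.4 kg. Origin: bottom centre, on the bench at the start; x along its dovetail channel. Aluminium saddle 64 (x) x 72 (y) x 30 mm high, channel roof at z = 20 mm. An ear on the -y side (36 mm wide, to y = -81, z 20..30 mm) carries the knob. At the start the knob side is roughly towards the robot, within 0.5 rad of the direction it has on the rail.
- grip_yellow (a point): Where to grip that carrier from above: 58 mm above its origin, in the middle of the yellow block, which is 30 mm (x) by 36 mm (y), z 30..74 mm; close the jaws on its x faces. On it: a flat black rubber pad 28 x 50 x 8 mm (top 82 mm above the origin).
- clamp_yellow (a joint): Clamp knob of the yellow carrier: 0 = loose, grows turned clockwise seen from above, tight at its stop, 1.4 rad. Friction 0.04 N m. Vertical axis at x 0, y -60 mm in the carrier's frame. Black wing 46 x 10 mm, z 36..64 mm there, 6 mm above the ear; at value q its length lies along the carrier's y axis turned by 0.7 - q rad (counter-clockwise from above).
- mark_yellow: Flat yellow tab, 26 x 22 x 3 mm, on the rail's foot at its lever side (rail frame y = 53 mm). Fixed; axes parallel to the rail's, origin at its centre. The three tabs stand at rail frame x = -95, 0 and 95 mm, in an order that varies; the yellow carrier belongs where its origin is level with this tab along the rail (x = 0 in the tab's frame).
- carrier_blue: Rest carrier with a blue block (may be absent: None), 0.4 kg. Origin: bottom centre, on the bench at the start; x along its dovetail channel. Aluminium saddle 64 (x) x 72 (y) x 30 mm high, channel roof at z = 20 mm. An ear on the -y side (36 mm wide, to y = -81, z 20..30 mm) carries the knob. At the start the knob side is roughly towards the robot, within 0.5 rad of the direction it has on the rail.
- grip_blue (a point): Where to grip that carrier from above: 58 mm above its origin, in the middle of the blue block, which is 30 mm (x) by 36 mm (y), z 30..74 mm; close the jaws on its x faces. On it: an upright steel pin 18 mm thick (top 99 mm above the origin).
- clamp_blue (a joint): Clamp knob of the blue carrier: 0 = loose, grows turned clockwise seen from above, tight at its stop, 1.4 rad. Friction 0.04 N m. Vertical axis at x 0, y -60 mm in the carrier's frame. Black wing 46 x 10 mm, z 36..64 mm there, 6 mm above the ear; at value q its length lies along the carrier's y axis turned by 0.7 - q rad (counter-clockwise from above).
- mark_blue: Flat blue tab, 26 x 22 x 3 mm, on the rail's foot at its lever side (rail frame y = 53 mm). Fixed; axes parallel to the rail's, origin at its centre. The three tabs stand at rail frame x = -95, 0 and 95 mm, in an order that varies; the blue carrier belongs where its origin is level with this tab along the rail (x = 0 in the tab's frame).
- wrench: Loose steel wrench, 170 mm, lying on the bench; a bystander, leave it alone. Origin at its underside.
- screwdriver: Loose screwdriver, 190 mm, lying on the bench; a bystander, leave it alone. Origin at its underside.
- hammer: Loose hammer, 260 mm, lying beyond the rail; a bystander, leave it alone. Origin at its underside.
- spray_can: Yellow can, 60 mm across, 170 mm tall; a bystander, leave it alone. Origin at its underside.
- jar: Glass jar, 64 mm across, 75 mm tall; a bystander, leave it alone. Origin at its underside.
- mug: Blue mug, 80 mm across, 90 mm tall; a bystander, leave it alone. Origin at its underside.

How it is judged:
On the way, in this order (a step that is already met when the one before it is completed fails the run):
1. the stop lever is raised (value of joint stop_lever above 1.15 rad), for 0.2 s.
2. every carrier present is on the rail, level with its own tab, with its clamp knob tight (x of carrier_red in the frame of mark_red between -0.01 and 0.01 m and y of carrier_red in the frame of rail between -0.005 and 0.005 m and z of carrier_red in the frame of rail between 0.016 and 0.025 m and angle between the x axis of each of carrier_red, carrier_yellow, carrier_blue and the x axis of rail, either way round below 0.12 rad and value of joint each of clamp_red, clamp_yellow, clamp_blue above 1.2 rad and x of carrier_yellow in the frame of mark_yellow between -0.01 and 0.01 m and y of carrier_yellow in the frame of rail between -0.005 and 0.005 m and z of carrier_yellow in the frame of rail between 0.016 and 0.025 m and x of carrier_blue in the frame of mark_blue between -0.01 and 0.01 m and y of carrier_blue in the frame of rail between -0.005 and 0.005 m and z of carrier_blue in the frame of rail between 0.016 and 0.025 m), for 0.3 s.
3. the stop lever is lowered again (value of joint stop_lever below 0.12 rad), for 0.2 s.
At the end, for the whole second after the job is handed in: Every carrier present sits on the dovetail (within 5 mm sideways and in height, lined up with the rail), its centre within 10 mm of its own colour's tab along the rail, its clamp knob turned past 1.2 rad (stop at 1.4), at rest; the stop lever is lowered (below 0.12 rad) (all of step 2 and value of joint stop_lever below 0.12 rad and linear speed of each of carrier_red, carrier_yellow, carrier_blue below 0.02 m/s); the robot touches nothing.
It fails at once if one of the bystanders (tools, can, jar, mug) is moved more than 5 cm (distance of any of wrench, screwdriver, hammer, spray_can, jar, mug from where it was at the start of the episode above 0.05 m).
Of carrier_red, carrier_yellow, carrier_blue only 2 to 3 are there at a start; the rules pass over those that are not, and their reading is None.
At some moment in a run one of carrier_red, carrier_yellow, carrier_blue may be knocked a few centimetres aside while the robot is not near it.
It also fails if it takes over 210 s, if anything falls off the work surface, if the arm or the gripper's body presses on something with over 40 N, if the wrist force passes 120 N, or if a joint passes its speed limit or range.

## Working session

There is one attempt and no reset: what is moved stays moved. The work goes in short steps, Python scripts to look and compute and a tool call to move; the robot and the scene stay as the last step left them, time stands still between calls to the robot, and variables do not carry over. Pictures are saved under pics/ and viewed, and the job is handed in when it is done.

Besides the shell and the picture viewer there is one more tool, called after "Call:" as name([rows], argument=value, ...), one row to a line, values as JSON. move_arm: Moves the arm, as the interface text tells. Scaled input: -1 to 1 covers 250 mm each way for a shift and 2 rad each way for a turn. Its arguments: {"type":"object","properties":{"motion":{"type":"array"},"squeeze":{"type":"number"}},"required":["motion"]}

```bash
mkdir -p pics; python3 - <<'E'
from cell import *
import cv2
s=state();print(s)
for n in("scene","side","wrist"):
    print(n,camera_model(n))
    cv2.imwrite(f"pics/{n}0.png",grab_frame(n)[:,:,::-1])
E
```

```text
{'clock': 0.0, 'qpos': array([-1.16897735e+00,  3.20326803e-01,  1.56569370e+00,  2.39743196e-05,
        1.25740413e+00, -1.99979651e-02]), 'qvel': array([ 0.00115694,  0.00097498, -0.00057093, -0.0003368 ,  0.00063122,
        0.00060407]), 'effort': array([-1.27821229e-03, -4.15528822e+01, -2.34163713e+01, -1.72102000e-04,
        8.07351200e-03,  1.32382457e-06]), 'eef_pos': array([ 0.2352351 , -0.52415049,  0.23045652]), 'tool_rot': array([-9.01507004e-04,  9.77841497e-01,  2.09344613e-01, -1.62618153e-04]), 'ft_force': array([0.43109055, 0.96226665, 0.42557964]), 'torque': array([-0.00266055, -0.05273777,  0.0127104 ]), 'grip_width': 0.085440665474536}
scene {'fx': 436.0802446364597, 'fy': 436.0802446364597, 'cx': 280.4019020683416, 'cy': 205.8389694044241, 'xyz': array([1.399192  , 0.25142605, 0.73281873]), 'orientation': array([-0.27071472,  0.57742645,  0.6928092 , -0.33661203])}
side {'fx': 520.8974653998528, 'fy': 520.8974653998528, 'cx': 276.10451621033457, 'cy': 208.59118908621775, 'xyz': array([0.02273009, 0.85390246, 1.03982855]), 'orientation': array([ 0.12081038, -0.2912266 ,  0.88104697, -0.35263035])}
wrist {'fx': 325.19226210127806, 'fy': 325.19226210127806, 'cx': 281.51469830898947, 'cy': 202.58299942993887, 'xyz': array([ 0.30247764, -0.49363032,  0.37439768]), 'orientation': array([ 0.12263834,  0.8306637 , -0.53727629, -0.07932118])}
```

View pics/scene0.png

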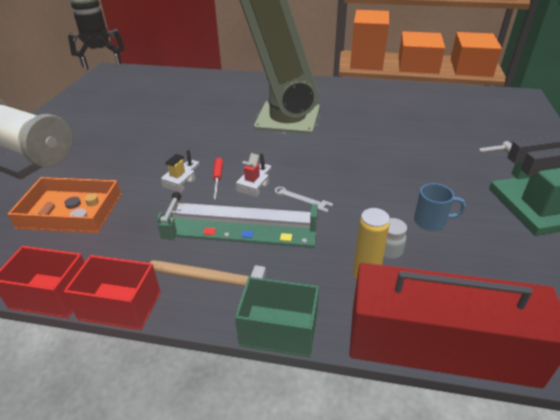

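View pics/side0.png

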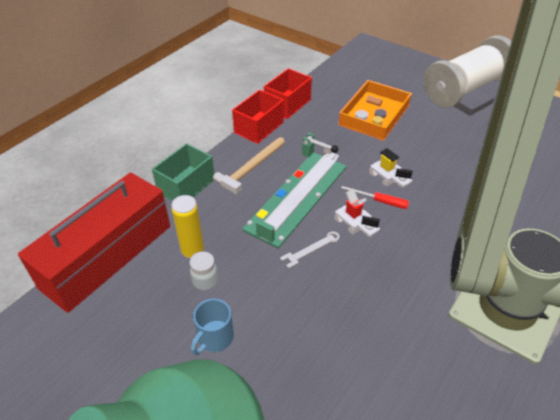

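View pics/wrist0.png

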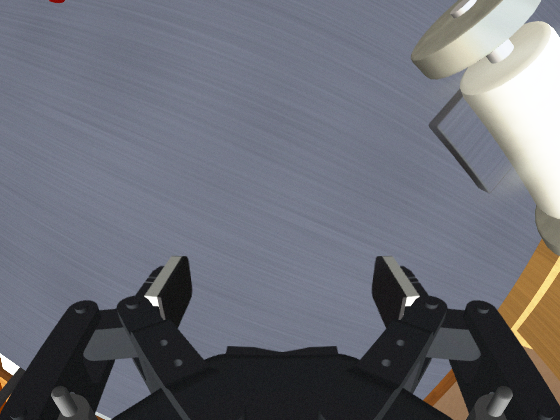

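The scene view shows two carriers. Yellow is at about (177,170) and red at about (255,178). The lever and open end are at (172,205). The tabs run red (210,231), blue (248,235), yellow (286,237), so yellow goes deepest. Next I'll measure positions.

```bash
cat > h.py <<'E'
from cell import *
import numpy as np, cv2
from scipy.spatial.transform import Rotation as R
def rot(q): return R.from_quat([q[1],q[2],q[3],q[0]])
def ray(cm,uv,fish=False):
    uv=np.atleast_2d(np.asarray(uv,float))
    x=(uv[:,0]-cm['cx'])/cm['fx'];y=(uv[:,1]-cm['cy'])/cm['fy']
    if fish:
        r=np.hypot(x,y)+1e-12; d=np.c_[np.sin(r)*x/r,np.sin(r)*y/r,np.cos(r)]
    else: d=np.c_[x,y,np.ones_like(x)]
    return rot(cm['orientation']).apply(d/np.linalg.norm(d,axis=1)[:,None])
def onplane(cm,uv,z,fish=False):
    d=ray(cm,uv,fish); return cm['xyz']+d*((z-cm['xyz'][2])/d[:,2])[:,None]
def tri(c1,u1,c2,u2,f1=False,f2=False):
    d1=ray(c1,u1,f1)[0];d2=ray(c2,u2,f2)[0]
    A=np.c_[d1,-d2];t=np.linalg.lstsq(A,c2['xyz']-c1['xyz'],rcond=None)[0]
    p=c1['xyz']+t[0]*d1;q=c2['xyz']+t[1]*d2
    return (p+q)/2,np.linalg.norm(p-q)
def proj(cm,P,fish=False):
    p=rot(cm['orientation']).inv().apply(np.atleast_2d(P)-cm['xyz'])
    if fish:
        r=np.hypot(p[:,0],p[:,1]);th=np.arctan2(r,p[:,2]);k=th/r
        return np.c_[cm['cx']+cm['fx']*k*p[:,0],cm['cy']+cm['fy']*k*p[:,1]]
    return np.c_[cm['cx']+cm['fx']*p[:,0]/p[:,2],cm['cy']+cm['fy']*p[:,1]/p[:,2]]
def blobs(img,h0,h1,s=130,v=60,amin=8):
    hs=cv2.cvtColor(img,cv2.COLOR_RGB2HSV);m=((hs[...,0]>=h0)&(hs[...,0]<=h1)) if h0<=h1 else ((hs[...,0]>=h0)|(hs[...,0]<=h1))
    m=(m&(hs[...,1]>s)&(hs[...,2]>v)).astype(np.uint8)
    n,l,st,c=cv2.connectedComponentsWithStats(m)
    return [(st[i,4],c[i].round(1),st[i,:4]) for i in range(1,n) if st[i,4]>=amin],l
def save(name,img,box=None,k=1):
    if box: img=img[box[1]:box[3],box[0]:box[2]]
    cv2.imwrite('pics/'+name,cv2.resize(img,None,fx=k,fy=k,interpolation=cv2.INTER_CUBIC)[:,:,::-1])
E
python3 - <<'E'
from h import *
import cv2
for n,box in(("scene",(130,140,340,270)),("side",(220,120,420,270))):
    im=cv2.imread(f"pics/{n}0.png")[:,:,::-1];cm=camera_model(n)
    save(n+"0z.png",im,box,3.5)
    for col,a,b in(("red",172,6),("yel",20,32),("blu",100,125)):
        for A,c,st in blobs(im,a,b)[0]:
            if box[0]<c[0]<box[2] and box[1]<c[1]<box[3]: print(n,col,A,c,st,onplane(cm,c,.0135)[0].round(4))
E
```

```text
scene red 146 [217.7 167.5] [214 158   9  21] [ 0.3761 -0.1421  0.0135]
scene red 160 [251.  172.4] [244 165  14  16] [ 0.3845 -0.0385  0.0135]
scene red 65 [209.2 230.9] [204 228  11   7] [ 0.6492 -0.0796  0.0135]
scene yel 138 [176.4 168.6] [169 160  14  16] [ 0.4021 -0.2614  0.0135]
scene yel 54 [285.5 236.9] [281 234  10   7] [0.6382 0.1094 0.0135]
scene blu 67 [247.2 233.7] [242 231  11   7] [0.643  0.0153 0.0135]
side red 50 [298.4 173.4] [294 170  10   8] [ 0.6499 -0.0816  0.0135]
side red 316 [391.1 200.2] [374 192  35  17] [ 0.3803 -0.1434  0.0135]
side red 183 [353.5 209. ] [346 200  18  18] [ 0.4466 -0.0529  0.0135]
side yel 164 [386.9 162.6] [381 154  15  17] [ 0.4652 -0.2762  0.0135]
side yel 63 [261.7 213.4] [257 210  11   8] [0.6378 0.1083 0.0135]
side blu 59 [280.9 192.7] [276 189  11   8] [0.6434 0.0132 0.0135]
```

```bash
ls pics
```

```text
scene0.png
scene0z.png
side0.png
side0z.png
wrist0.png
```

View pics/scene0z.png

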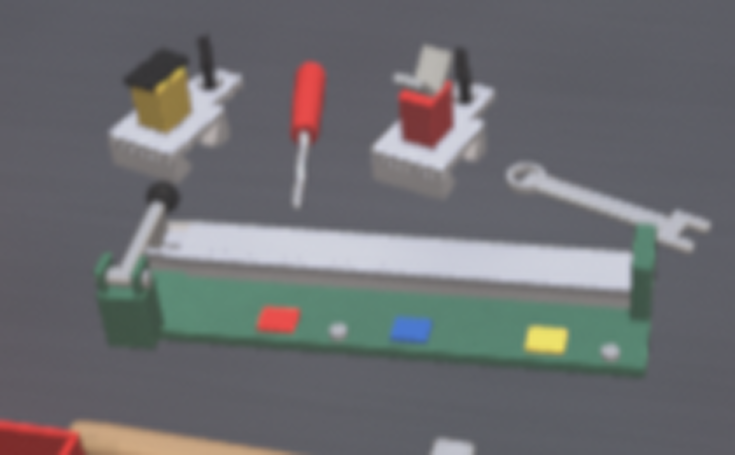

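View pics/side0z.png

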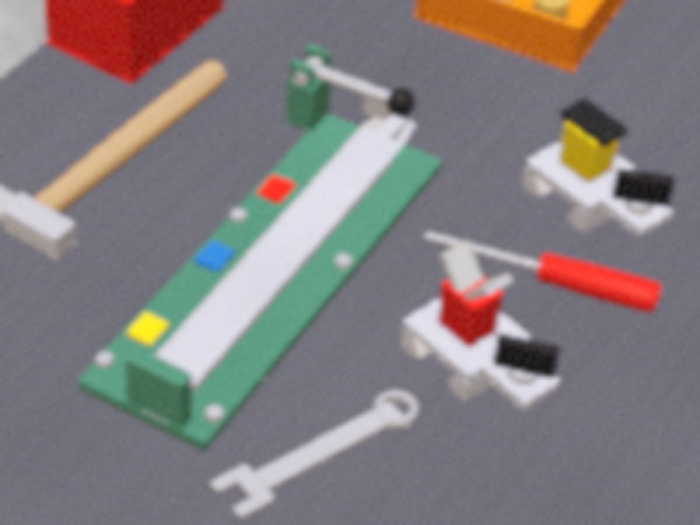

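```bash
cat >> h.py <<'E'
RX=np.array([0.0606,-0.9982,0]);RY=np.array([0.9982,0.0606,0]);RO=np.array([0.5903,0.0110,0])
def rail(x,y,z): return RO+RX*x/1000+RY*y/1000+np.array([0,0,z/1000])
def torail(P): d=np.asarray(P)-RO; return np.array([d@RX,d@RY,d[2]])*1000
RYAW=np.degrees(np.arctan2(RX[1],RX[0]))
def plan(P,yaw=None):
    """P TCP goal world, yaw deg of tool y axis; prints scaled slide / rotation"""
    s=state();T=rot(s['tool_rot']);d=T.inv().apply(np.asarray(P)-s['eef_pos'])/0.25
    r=np.zeros(3)
    if yaw is not None:
        a=np.radians(yaw);y=np.array([np.cos(a),np.sin(a),0]);z=np.array([0,0,-1.]);x=np.cross(y,z)
        G=R.from_matrix(np.c_[x,y,z]);r=(T.inv()*G).as_rotvec()/2
    print('slide',d.round(4),'rot',r.round(4),'dist mm',(np.linalg.norm(d)*250).round(),'deg',np.degrees(np.linalg.norm(r)*2).round(1))
def st():
    s=state();T=rot(s['tool_rot']).as_matrix()
    print('t',round(s['clock'],2),'tcp',s['eef_pos'].round(4),'yawy',np.degrees(np.arctan2(T[1,1],T[0,1])).round(2),'tilt',np.degrees(np.arccos(-T[2,2])).round(2),'F',s['ft_force'].round(1),'w',round(s['grip_width'],4),'q',s['qpos'].round(2),'rail',torail(s['eef_pos']).round(1))
E
python3 - <<'E'
from h import *
sc,si=camera_model('scene'),camera_model('side')
I={n:cv2.imread(f"pics/{n}0.png")[:,:,::-1] for n in('scene','side')}
print('ball',tri(sc,(130+163/3.5,140+195/3.5),si,(220+401/3.5,120+101/3.5)),'expect',rail(190,-8,66),RYAW)
print('red blk',tri(sc,(251,172.4),si,(353.5,209)))
print('yel blk',tri(sc,(176.4,168.6),si,(386.9,162.6)))
w=camera_model('wrist');print(ray(w,(w['cx'],w['cy']),True))
st();plan([0.46,-0.2,0.30],RYAW)
E
```

```text
ball (array([ 0.59231475, -0.17838717,  0.06801706]), np.float64(0.0024912473711854095)) expect [ 0.5938284 -0.1791428  0.066    ] -86.52587857400007
red blk (array([ 0.43272076, -0.02415888,  0.047119  ]), np.float64(0.0015343455484017566))
yel blk (array([ 0.4500321 , -0.2370891 ,  0.04841675]), np.float64(0.0009073469473817637))
[[-0.26346496 -0.11873039 -0.95733448]]
t 0.15 tcp [ 0.2353 -0.5243  0.2307] yawy -65.84 tilt 0.08 F [ 0.3  0.8 -0.6] w 0.0851 q [-1.17  0.32  1.57  0.    1.26 -0.02] rail [ 512.8 -386.8  230.7]
slide [ 1.3512 -0.8159 -0.2762] rot [-7.000e-04  1.000e-04  1.806e-01] dist mm 401.0 deg 20.7
```

Call:
move_arm([
  {"slide": [0.17, -0.1, -0.03], "rotation": [0, 0, 0.05], "jaw": 0},
  {"slide": [0.33, -0.2, -0.07], "rotation": [0, 0, 0.09], "jaw": 0},
  {"slide": [0.5, -0.3, -0.1], "rotation": [0, 0, 0.13], "jaw": 0},
  {"slide": [0.66, -0.4, -0.14], "rotation": [0, 0, 0.18], "jaw": 0},
  {"slide": [0.83, -0.5, -0.17], "rotation": [0, 0, 0.18], "jaw": 0},
  {"slide": [0.99, -0.6, -0.2], "rotation": [0, 0, 0.18], "jaw": 0},
  {"slide": [1, -0.7, -0.24], "rotation": [0, 0, 0.18], "jaw": 0},
  {"slide": [1, -0.8, -0.27], "rotation": [0, 0, 0.18], "jaw": 0},
])

```text
clock: 0.82
eef_pos: [0.384, -0.2419, 0.2971]
tool_rot: [-0.001, 1.0, 0.032, 0.0]
ft_force: [2.1, -0.3, 0.1]
grip_width: 0.0853
```

```bash
python3 - <<'E'
from h import *
st();plan([0.46,-0.2,0.30],RYAW)
im=grab_frame('wrist');save('w1.png',im)
plan(rail(190,-8,100),RYAW)
E
```

```text
t 0.82 tcp [ 0.384  -0.2419  0.2971] yawy -86.39 tilt 0.06 F [ 2.1 -0.3  0.1] w 0.0853 q [-0.59  0.09  1.7   0.    1.35  0.92] rail [ 240.  -221.3  297.1]
slide [ 0.3141 -0.1483 -0.0116] rot [-0.0006 -0.0001  0.0012] dist mm 87.0 deg 0.2
slide [ 0.8584 -0.1673  0.803 ] rot [-0.0024 -0.0011  0.0026] dist mm 297.0 deg 0.4
```

View pics/w1.png

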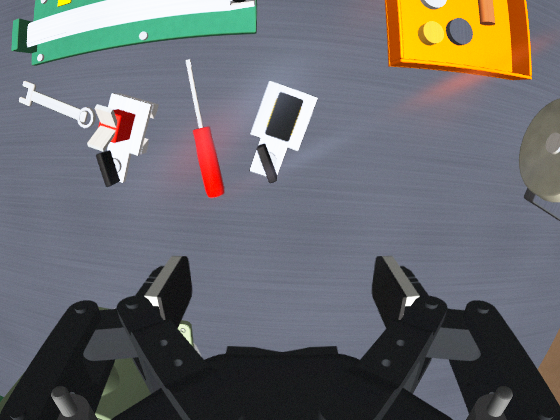

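The wrist view shows yellow at (283,115) and red at (122,125), both with the knob side towards the robot. The wrench and screwdriver lie between and beside them. I'll do the lever first.

Call:
move_arm([
  {"slide": [0.12, -0.02, 0.1], "rotation": [0, 0, 0], "jaw": 0},
  {"slide": [0.24, -0.05, 0.2], "rotation": [0, 0, 0], "jaw": 0.1},
  {"slide": [0.36, -0.07, 0.3], "rotation": [0, 0, 0], "jaw": 0.2},
  {"slide": [0.48, -0.09, 0.4], "rotation": [0, 0, 0], "jaw": 0.3},
  {"slide": [0.6, -0.12, 0.5], "rotation": [0, 0, 0], "jaw": 0.3},
  {"slide": [0.72, -0.14, 0.6], "rotation": [0, 0, 0], "jaw": 0.3},
  {"slide": [0.86, -0.165, 0.66], "rotation": [0, 0, 0], "jaw": 0.3},
  {"slide": [0.86, -0.165, 0.68], "rotation": [0, 0, 0], "jaw": 0.3},
])

```text
clock: 1.53
eef_pos: [0.5981, -0.1874, 0.1234]
tool_rot: [-0.001, 0.999, 0.032, -0.0]
ft_force: [0.5, -0.8, 0.2]
grip_width: 0.0597
```

```bash
python3 - <<'E'
from h import *
st();plan(rail(190,-8,52),RYAW)
im=grab_frame('wrist');save('w2.png',im)
print(proj(camera_model('wrist'),rail(190,-8,66),True))
E
```

```text
t 1.53 tcp [ 0.5981 -0.1874  0.1234] yawy -86.31 tilt 0.11 F [ 0.5 -0.8  0.2] w 0.0597 q [-0.32  0.48  1.59  0.    1.07  1.18] rail [198.5  -4.3 123.4]
slide [-0.0146 -0.0336  0.2857] rot [-0.0009  0.0004  0.0019] dist mm 72.0 deg 0.2
[[268.72231802 221.84613877]]
```

View pics/w2.png

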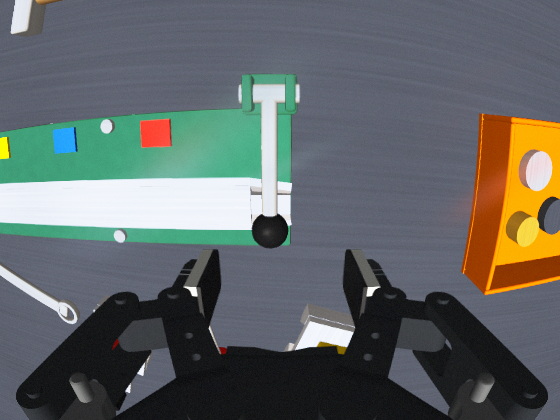

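```bash
python3 - <<'E'
from h import *
w=camera_model('wrist')
im=cv2.imread('pics/w2.png')[:,:,::-1]
print('ball',torail(onplane(w,(270,231),.066,True)[0]))
for col,a,b in(("red",172,6),("yel",20,32),("blu",100,125)):
    for A,c,s in blobs(im,a,b)[0]:
        if 100<c[1]<160 and c[0]<200:print(col,A,c,torail(onplane(w,c,.015,True)[0]))
E
```

```text
ball [190.80796459 -14.51313424  66.        ]
red 801 [155.4 132.9] [95.87710013 48.39022487 15.        ]
yel 207 [  4.4 147.8] [-87.53597195  47.53465062  15.        ]
blu 548 [ 64.6 140. ] [ 1.21038302 48.28608884 15.        ]
```

```bash
python3 - <<'E'
from h import *
st()
w=camera_model('wrist');im=grab_frame('wrist');save('w3.png',im)
for n,cm,f in(('wrist',w,True),('scene',camera_model('scene'),False),('side',camera_model('side'),False)):
  im=grab_frame(n)
  for col,a,b in(("red",172,6),("yel",20,32),("blu",100,125)):
    for A,c,s in blobs(im,a,b)[0]:
        p=torail(onplane(cm,c,.015,f)[0])
        if 30<p[1]<70 and abs(p[0])<130:print(n,col,A,c,p.round(1))
  hs=im.max(axis=2)<45
  if n=='wrist':
    m=hs.astype(np.uint8);k,l,s_,c=cv2.connectedComponentsWithStats(m)
    for i in range(1,k):
      if 200<s_[i,4]<3000: print('dark',s_[i],c[i],torail(onplane(cm,c[i],.066,f)[0]).round(1))
st()
E
```

```text
t 1.58 tcp [ 0.595  -0.188   0.1236] yawy -86.32 tilt 0.28 F [-1.1  0.2 -0.6] w 0.0595 q [-0.32  0.48  1.6   0.    1.07  1.18] rail [198.9  -7.4 123.6]
wrist red 797 [154.7 127.2] [95.5 53.1 15. ]
wrist yel 198 [  4.3 143.4] [-86.9  52.1  15. ]
wrist blu 548 [ 64.4 135.2] [ 1.5 52.7 15. ]
dark [251 207  36  34 873] [268.55670103 222.9862543 ] [189.9  -8.8  66. ]
scene red 65 [209.2 230.9] [93.4 54.9 15. ]
scene yel 54 [285.5 236.9] [-95.6  55.4  15. ]
scene blu 66 [247.1 233.8] [-1.3 54.9 15. ]
side red 50 [298.4 173.4] [94.6 53.  15. ]
side yel 64 [261.8 213.4] [-95.2  52.3  15. ]
side blu 60 [280.9 192.6] [ 0.  52.5 15. ]
t 1.78 tcp [ 0.5934 -0.1898  0.1285] yawy -86.49 tilt 0.04 F [0.1 0.7 0.4] w 0.0601 q [-0.33  0.47  1.6  -0.    1.07  1.18] rail [200.6  -9.1 128.5]
```

```bash
python3 - <<'E'
from h import *
plan(rail(190,-8,50),RYAW)
E
```

```text
slide [ 0.0041 -0.0425  0.3139] rot [ 0.0003 -0.0003  0.0003] dist mm 79.0 deg 0.1
```

Call:
move_arm([
  {"slide": [0, -0.04, 0.04], "rotation": [0, 0, 0], "jaw": 0.3},
  {"slide": [0, -0.042, 0.15], "rotation": [0, 0, 0], "jaw": 0.3},
  {"slide": [0.004, -0.042, 0.25], "rotation": [0, 0, 0], "jaw": 0.3},
  {"slide": [0.004, -0.042, 0.31], "rotation": [0, 0, 0], "jaw": 0.3},
  {"slide": [0.004, -0.042, 0.31], "rotation": [0, 0, 0], "jaw": 0.3},
  {"slide": [0.004, -0.042, 0.31], "rotation": [0, 0, 0], "jaw": 0.9},
  {"slide": [0.004, -0.042, 0.31], "rotation": [0, 0, 0], "jaw": 0.9},
  {"slide": [0.004, -0.042, 0.31], "rotation": [0, 0, 0], "jaw": 0.9},
], squeeze=25)

```text
clock: 2.45
eef_pos: [0.5954, -0.1794, 0.0523]
tool_rot: [0.001, 1.0, 0.031, 0.002]
ft_force: [-0.3, 0.1, 0.4]
grip_width: 0.024
```

```bash
python3 - <<'E'
from h import *
st()
T=rot(state()['tool_rot'])
for q in np.arange(0.2,1.55,0.2).tolist()+[1.45]:
    d=rail(190,79-87*np.cos(q),66+87*np.sin(q))-rail(190,-8,66)
    print(round(q,2),(T.inv().apply(d)/.25).round(3))
E
```

```text
t 2.45 tcp [ 0.5954 -0.1794  0.0523] yawy -86.49 tilt 0.22 F [-0.3  0.1  0.4] w 0.024 q [-0.31  0.54  1.69 -0.    0.91  1.2 ] rail [190.4  -6.5  52.3]
0.2 [ 0.007  0.    -0.069]
0.4 [ 0.028  0.    -0.135]
0.6 [ 0.061  0.    -0.196]
0.8 [ 0.106  0.    -0.249]
1.0 [ 0.161  0.001 -0.292]
1.2 [ 0.223  0.001 -0.324]
1.4 [ 0.29   0.001 -0.342]
1.45 [ 0.307  0.001 -0.344]
```

Call:
move_arm([
  {"slide": [0.007, 0, -0.069], "rotation": [0, 0, 0], "jaw": 0.9},
  {"slide": [0.028, 0, -0.135], "rotation": [0, 0, 0], "jaw": 0.9},
  {"slide": [0.061, 0, -0.196], "rotation": [0, 0, 0], "jaw": 0.9},
  {"slide": [0.106, 0, -0.249], "rotation": [0, 0, 0], "jaw": 0.9},
  {"slide": [0.161, 0, -0.292], "rotation": [0, 0, 0], "jaw": 0.9},
  {"slide": [0.223, 0, -0.324], "rotation": [0, 0, 0], "jaw": 0.9},
  {"slide": [0.29, 0, -0.342], "rotation": [0, 0, 0], "jaw": 0.9},
  {"slide": [0.315, 0, -0.345], "rotation": [0, 0, 0], "jaw": 0.9},
])

```text
clock: 3.12
eef_pos: [0.6748, -0.1747, 0.1392]
tool_rot: [0.001, 1.0, 0.031, 0.002]
ft_force: [-3.0, -1.1, 6.4]
grip_width: 0.022
```

Call:
move_arm([
  {"slide": [0, 0, 0], "rotation": [0, 0, 0], "jaw": 0.9},
  {"slide": [0, 0, 0], "rotation": [0, 0, 0], "jaw": 0.9},
  {"slide": [0, 0, 0], "rotation": [0, 0, 0], "jaw": 0.4},
  {"slide": [0, 0, 0], "rotation": [0, 0, 0], "jaw": 0.3},
  {"slide": [0, 0, 0], "rotation": [0, 0, 0], "jaw": 0.2},
  {"slide": [0, 0, -0.1], "rotation": [0, 0, 0], "jaw": 0.2},
  {"slide": [0, 0, -0.2], "rotation": [0, 0, 0], "jaw": 0},
  {"slide": [0, 0, -0.35], "rotation": [0, 0, 0], "jaw": 0},
])

```text
clock: 3.78
eef_pos: [0.6712, -0.1733, 0.2213]
tool_rot: [-0.001, 1.0, 0.031, -0.003]
ft_force: [0.5, -0.1, 0.2]
grip_width: 0.0853
```

```bash
python3 - <<'E'
from h import *
st()
a=grab_frame('scene');b=grab_frame('side')
save('s4.png',np.hstack([cv2.resize(a[130:260,130:330],None,fx=2,fy=2),cv2.resize(b[110:240,220:420],None,fx=2,fy=2)]))
plan([0.36,-0.2,0.25],RYAW+0)
E
```

```text
t 3.78 tcp [ 0.6712 -0.1733  0.2213] yawy -86.46 tilt 0.42 F [ 0.5 -0.1  0.2] w 0.0853 q [-0.27  0.52  1.27  0.    1.36  1.24] rail [188.9  69.6 221.3]
slide [-1.266   0.0239 -0.0916] rot [ 0.002  -0.006   0.0006] dist mm 317.0 deg 0.7
```

View pics/s4.png

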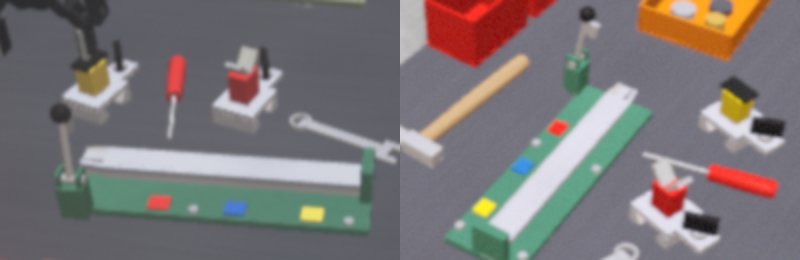

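```bash
python3 - <<'E'
from h import *
plan([0.44,-0.23,0.24],RYAW+0)
E
```

```text
slide [-0.9546  0.1633 -0.0473] rot [ 0.002  -0.006   0.0006] dist mm 242.0 deg 0.7
```

Call:
move_arm([
  {"slide": [-0.14, 0.02, -0.05], "rotation": [0, 0, 0], "jaw": 0},
  {"slide": [-0.28, 0.05, -0.05], "rotation": [0, 0, 0], "jaw": 0},
  {"slide": [-0.42, 0.07, -0.05], "rotation": [0, 0, 0], "jaw": 0},
  {"slide": [-0.56, 0.1, -0.05], "rotation": [0, 0, 0], "jaw": 0},
  {"slide": [-0.7, 0.12, -0.05], "rotation": [0, 0, 0], "jaw": 0},
  {"slide": [-0.84, 0.15, -0.05], "rotation": [0, 0, 0], "jaw": 0},
  {"slide": [-0.95, 0.16, -0.05], "rotation": [0, 0, 0], "jaw": 0},
  {"slide": [-0.95, 0.16, -0.05], "rotation": [0, 0, 0], "jaw": 0},
])

```text
clock: 4.55
eef_pos: [0.4333, -0.2283, 0.2362]
tool_rot: [-0.0, 1.0, 0.03, -0.002]
ft_force: [-0.6, -0.2, 0.6]
grip_width: 0.0855
```

Call:
move_arm([
  {"slide": [0, 0, 0], "rotation": [0, 0, 0], "jaw": 0},
  {"slide": [0, 0, 0], "rotation": [0, 0, 0], "jaw": 0},
  {"slide": [0, 0, 0], "rotation": [0, 0, 0], "jaw": 0},
  {"slide": [0, 0, 0], "rotation": [0, 0, 0], "jaw": 0},
  {"slide": [0, 0, 0], "rotation": [0, 0, 0], "jaw": 0},
  {"slide": [0, 0, 0], "rotation": [0, 0, 0], "jaw": 0},
  {"slide": [0, 0, 0], "rotation": [0, 0, 0], "jaw": 0},
  {"slide": [0, 0, 0], "rotation": [0, 0, 0], "jaw": 0},
])

```text
clock: 5.22
eef_pos: [0.4387, -0.2284, 0.2362]
tool_rot: [-0.0, 1.0, 0.031, -0.0]
ft_force: [-0.3, 0.5, -0.6]
grip_width: 0.0855
```

```bash
python3 - <<'E'
from h import *
st();print(camera_model('wrist'))
im=grab_frame('wrist');save('w5.png',im)
E
```

```text
t 5.22 tcp [ 0.4387 -0.2284  0.2362] yawy -86.44 tilt 0.01 F [-0.3  0.5 -0.6] w 0.0855 q [-0.5   0.19  1.73 -0.    1.22  1.01] rail [ 229.8 -165.9  236.2]
{'fx': 325.19226210127806, 'fy': 325.19226210127806, 'cx': 281.51469830898947, 'cy': 202.58299942993887, 'xyz': array([ 0.51212659, -0.22310127,  0.38001758]), 'orientation': array([ 0.10691735,  0.72110463, -0.67730124, -0.09919583])}
```

View pics/w5.png

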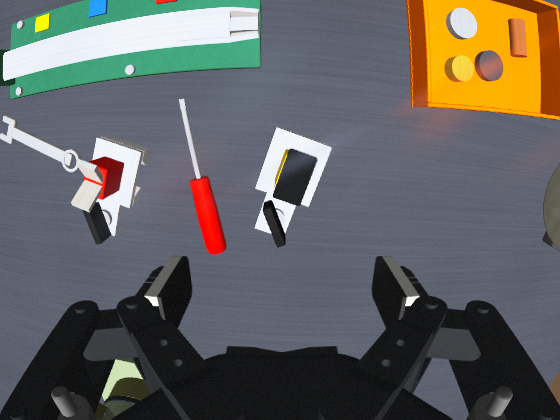

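The wrist view shows the yellow carrier at (292,165), with its black pad tilted about 20° in the image. I'll measure it by projecting the pad and saddle onto planes.

```bash
cat >> h.py <<'E'
def rect(cm,mask,z,fish=True):
    cs,_=cv2.findContours(mask.astype(np.uint8),cv2.RETR_EXTERNAL,cv2.CHAIN_APPROX_NONE)
    c=max(cs,key=cv2.contourArea)[:,0,:]
    P=onplane(cm,c,z,fish)[:,:2]*1000
    return cv2.minAreaRect(P.astype(np.float32)),P
E
python3 - <<'E'
from h import *
cm=camera_model('wrist');im=cv2.imread('pics/w5.png')[:,:,::-1]
box=np.zeros(im.shape[:2],bool);box[120:250,235:340]=1
dark=(im.max(2)<70)&box
n,l,s,c=cv2.connectedComponentsWithStats(dark.astype(np.uint8))
for i in range(1,n):
    if s[i,4]>100:
        for z in(.082,.064):print(s[i],z,rect(cm,l==i,z)[0])
mn=im.min(2);white=(mn>185)&box
n,l,s,c=cv2.connectedComponentsWithStats(white.astype(np.uint8))
i=1+np.argmax(s[1:,4]);print(s[i])
k=((l==i)|dark).astype(np.uint8);r,P=rect(cm,k,.030);print('saddle',r)
save('w5m.png',np.dstack([k*255]*3),(230,110,345,260),4)
hull=cv2.convexHull(P.astype(np.float32));ap=cv2.approxPolyDP(hull,4,True)[:,0];print(ap.round(1))
E
```

```text
[ 273  160   43   46 1040] 0.082 ((446.2981262207031, -239.23291015625), (27.72531509399414, 46.95584487915039), 74.98005676269531)
[ 273  160   43   46 1040] 0.064 ((442.32769775390625, -240.2052764892578), (29.399616241455078, 49.791439056396484), 74.98004913330078)
[263 201  23  46 533] 0.082 ((400.00836181640625, -223.63662719726562), (48.51265335083008, 12.064425468444824), 22.229511260986328)
[263 201  23  46 533] 0.064 ((393.2425537109375, -223.66709899902344), (51.4422607421875, 12.79298210144043), 22.229522705078125)
[ 255  127   76  107 2757]
saddle ((419.74041748046875, -231.76776123046875), (64.13622283935547, 129.68609619140625), 73.60181427001953)
[[ 490.7 -220.3]
 [ 423.  -199.8]
 [ 374.3 -201.7]
 [ 353.4 -232. ]
 [ 404.6 -260.5]
 [ 469.8 -279.3]]
```

View pics/w5m.png

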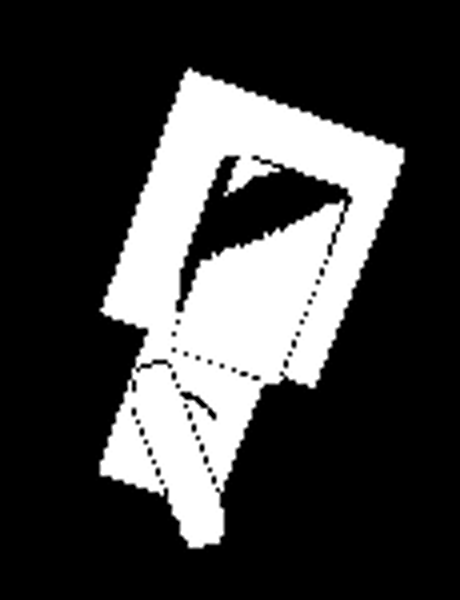

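```bash
python3 - <<'E'
from h import *
plan([0.447,-0.2395,0.13],-106.3)
plan([0.447,-0.2395,0.041],-106.3)
E
```

```text
slide [0.0307 0.0463 0.425 ] rot [0.     0.     0.1733] dist mm 107.0 deg 19.9
slide [0.0308 0.0462 0.781 ] rot [0.     0.     0.1733] dist mm 196.0 deg 19.9
```

Call:
move_arm([
  {"slide": [0.03, 0.046, 0.1], "rotation": [0, 0, 0.06], "jaw": 0.3},
  {"slide": [0.03, 0.046, 0.2], "rotation": [0, 0, 0.12], "jaw": 0.3},
  {"slide": [0.03, 0.046, 0.32], "rotation": [0, 0, 0.173], "jaw": 0.3},
  {"slide": [0.03, 0.046, 0.42], "rotation": [0, 0, 0.173], "jaw": 0.3},
  {"slide": [0.03, 0.046, 0.5], "rotation": [0, 0, 0.173], "jaw": 0.3},
  {"slide": [0.03, 0.046, 0.6], "rotation": [0, 0, 0.173], "jaw": 0.3},
  {"slide": [0.03, 0.046, 0.7], "rotation": [0, 0, 0.173], "jaw": 0.3},
  {"slide": [0.03, 0.046, 0.78], "rotation": [0, 0, 0.173], "jaw": 0.3},
])

```text
clock: 5.93
eef_pos: [0.4462, -0.2393, 0.0398]
tool_rot: [-0.0, 0.99, -0.142, -0.0]
ft_force: [-0.8, -0.6, -0.9]
grip_width: 0.0599
```

Call:
move_arm([
  {"slide": [0, 0, 0], "rotation": [0, 0, 0], "jaw": 0.3},
  {"slide": [0, 0, 0], "rotation": [0, 0, 0], "jaw": 0.3},
  {"slide": [0, 0, 0], "rotation": [0, 0, 0], "jaw": 0.9},
  {"slide": [0, 0, 0], "rotation": [0, 0, 0], "jaw": 0.9},
  {"slide": [0, 0, 0], "rotation": [0, 0, 0], "jaw": 0.9},
  {"slide": [0, 0, 0], "rotation": [0, 0, 0], "jaw": 0.9},
  {"slide": [0, 0, 0], "rotation": [0, 0, 0], "jaw": 0.9},
  {"slide": [0, 0, 0], "rotation": [0, 0, 0], "jaw": 0.9},
], squeeze=60)

```text
clock: 6.6
eef_pos: [0.4478, -0.2402, 0.043]
tool_rot: [0.001, 0.99, -0.142, 0.002]
ft_force: [-0.9, 0.3, 6.8]
grip_width: 0.0293
```

```bash
python3 - <<'E'
from h import *
st()
w=grab_frame('wrist');a=grab_frame('side');save('w6.png',np.hstack([w[100:400,100:460],cv2.resize(a[120:230,320:450],(355,300))]))
E
```

```text
t 6.6 tcp [ 0.4478 -0.2402  0.043 ] yawy -106.28 tilt 0.22 F [-0.9  0.3  6.8] w 0.0293 q [-0.51  0.42  1.97 -0.    0.75  1.34] rail [ 242.1 -157.5   43. ]
```

View pics/w6.png

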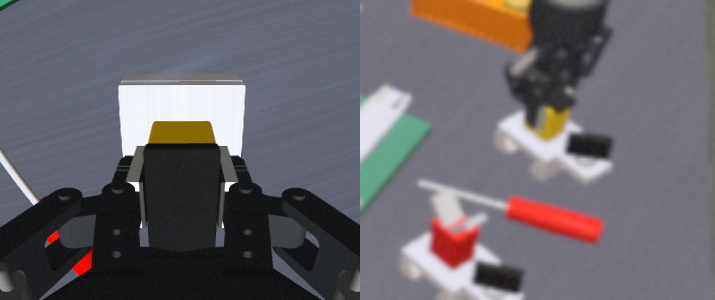

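```bash
python3 - <<'E'
from h import *
st();cm=camera_model('wrist');im=grab_frame('wrist')
save('w7.png',im,(200,160,380,280),4)
T=rot(state()['tool_rot']);p=state()['eef_pos']
for uv in((219.5,185.5),(344.5,185)):
    print((T.inv().apply(onplane(cm,uv,.030,True)[0]-p)*1000).round(1))
E
```

```text
t 6.7 tcp [ 0.4478 -0.2402  0.043 ] yawy -106.28 tilt 0.22 F [-0.2  0.5  7.6] w 0.029 q [-0.51  0.42  1.97 -0.    0.75  1.34] rail [ 242.1 -157.4   43. ]
[ 35.2 -31.6  13.1]
[35.4 31.2 13.2]
```

View pics/w7.png

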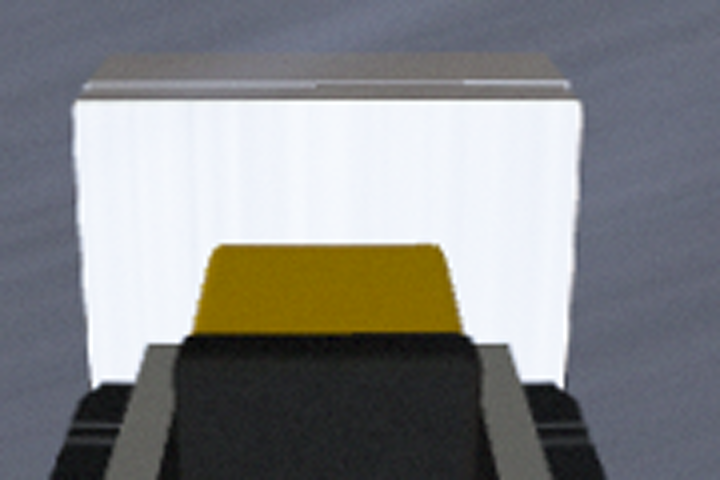

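```bash
python3 - <<'E'
from h import *
plan(rail(258,0.5,64.5),RYAW)
E
```

```text
slide [ 0.6165 -0.1535 -0.0839] rot [ 0.0008 -0.0017 -0.1724] dist mm 160.0 deg 19.8
```

Call:
move_arm([
  {"slide": [0, 0, -0.1], "rotation": [0, 0, 0], "jaw": 0.9},
  {"slide": [0, 0, -0.2], "rotation": [0, 0, 0], "jaw": 0.9},
  {"slide": [0.12, -0.03, -0.2], "rotation": [0, 0, -0.04], "jaw": 0.9},
  {"slide": [0.24, -0.06, -0.2], "rotation": [0, 0, -0.08], "jaw": 0.9},
  {"slide": [0.36, -0.09, -0.2], "rotation": [0, 0, -0.12], "jaw": 0.9},
  {"slide": [0.48, -0.12, -0.2], "rotation": [0, 0, -0.16], "jaw": 0.9},
  {"slide": [0.58, -0.15, -0.2], "rotation": [0, 0, -0.172], "jaw": 0.9},
  {"slide": [0.616, -0.153, -0.2], "rotation": [0, 0, -0.172], "jaw": 0.9},
])

```text
clock: 7.42
eef_pos: [0.6088, -0.2455, 0.0908]
tool_rot: [0.0, 1.0, 0.031, 0.001]
ft_force: [-0.1, -0.6, -4.4]
grip_width: 0.0291
```

Call:
move_arm([
  {"slide": [0, 0, 0], "rotation": [0, 0, 0], "jaw": 0.9},
  {"slide": [0, 0, 0], "rotation": [0, 0, 0], "jaw": 0.9},
  {"slide": [0, 0, 0], "rotation": [0, 0, 0], "jaw": 0.9},
  {"slide": [0, 0, 0.04], "rotation": [0, 0, 0], "jaw": 0.9},
  {"slide": [0, 0, 0.08], "rotation": [0, 0, 0], "jaw": 0.9},
  {"slide": [0, 0, 0.11], "rotation": [0, 0, 0], "jaw": 0.9},
  {"slide": [0, 0, 0.11], "rotation": [0, 0, 0], "jaw": 0.9},
  {"slide": [0, 0, 0.11], "rotation": [0, 0, 0], "jaw": 0.9},
])

```text
clock: 8.08
eef_pos: [0.6043, -0.2458, 0.0627]
tool_rot: [-0.0, 1.0, 0.03, -0.001]
ft_force: [-0.2, -0.7, -4.5]
grip_width: 0.0292
```

```bash
python3 - <<'E'
from h import *
st();cm=camera_model('wrist');im=grab_frame('wrist')
save('w8.png',im)
plan(rail(258,0.5,64.5),RYAW)
E
```

```text
t 8.08 tcp [ 0.6043 -0.2458  0.0627] yawy -86.59 tilt 0.13 F [-0.2 -0.7 -4.5] w 0.0292 q [-0.4   0.58  1.59 -0.    0.98  1.11] rail [257.2  -1.6  62.7]
slide [ 0.0058  0.0024 -0.0042] rot [-0.0001  0.0003 -0.0005] dist mm 2.0 deg 0.1
```

View pics/w8.png

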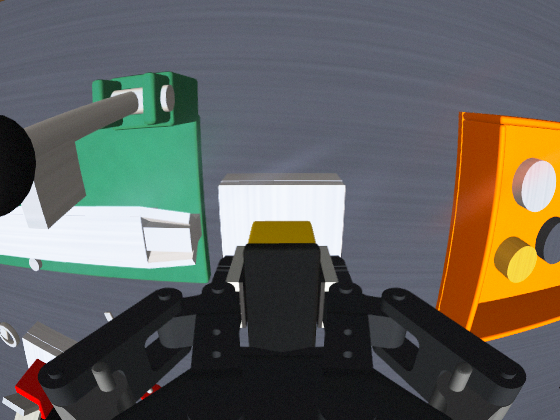

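```bash
python3 - <<'E'
from h import *
st();cm=camera_model('wrist');im=grab_frame('wrist')
g=im.astype(int)
for u in (70,100,125):
    col=g[190:285,u]; w=np.where(col.min(1)>170)[0]+190
    print(u,w.min(),w.max(),[torail(onplane(cm,(u,v),.040,True)[0]).round(1) for v in(w.min()-.5,w.max()+.5)])
save('w9.png',im,(0,170,220,290),3.5)
T=rot(state()['tool_rot']);p=state()['eef_pos']
for u in(240,320):
    col=g[165:215,u];w=np.where(col.min(1)>170)[0]+165;print(u,w.min(),torail(onplane(cm,(u,w.min()-.5),.030+p[2]-.043,True)[0]).round(1))
E
```

```text
t 8.13 tcp [ 0.6049 -0.246   0.0635] yawy -86.58 tilt 0.04 F [-0.1 -0.1 -4.2] w 0.0291 q [-0.4   0.58  1.59 -0.    0.98  1.11] rail [257.4  -1.   63.5]
70 211 262 [array([123.1,  17.1,  40. ]), array([112.9, -20.3,  40. ])]
100 207 265 [array([147.6,  19.9,  40. ]), array([138.6, -20.5,  40. ])]
125 207 267 [array([165.5,  19.9,  40. ]), array([157.9, -20.6,  40. ])]
240 185 [236.4  35.   50.9]
320 180 [276.1  37.5  50.9]
```

View pics/w9.png

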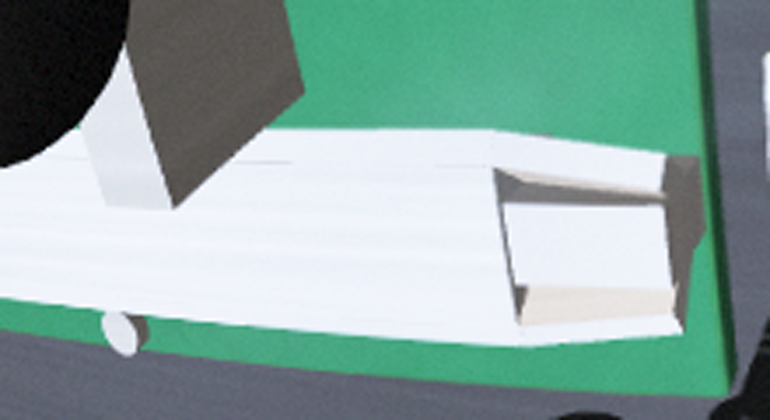

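Call:
move_arm([
  {"slide": [0.004, -0.03, -0.004], "rotation": [0, 0, 0], "jaw": 0.9},
  {"slide": [0.004, -0.08, -0.004], "rotation": [0, 0, 0], "jaw": 0.9},
  {"slide": [0.004, -0.12, -0.004], "rotation": [0, 0, 0], "jaw": 0.9},
  {"slide": [0.004, -0.16, -0.004], "rotation": [0, 0, 0], "jaw": 0.9},
  {"slide": [0.004, -0.2, -0.004], "rotation": [0, 0, 0], "jaw": 0.9},
  {"slide": [0.004, -0.24, -0.004], "rotation": [0, 0, 0], "jaw": 0.9},
  {"slide": [0.004, -0.28, -0.004], "rotation": [0, 0, 0], "jaw": 0.9},
  {"slide": [0.004, -0.32, -0.004], "rotation": [0, 0, 0], "jaw": 0.9},
])

```text
clock: 8.85
eef_pos: [0.6012, -0.1649, 0.0648]
tool_rot: [0.0, 1.0, 0.03, -0.0]
ft_force: [-1.1, 0.3, -4.4]
grip_width: 0.0291
```

```bash
python3 - <<'E'
from h import *
st();im=grab_frame('wrist');a=grab_frame('side');b=grab_frame('scene')
save('w10.png',np.hstack([im[100:350,50:450],cv2.resize(a[110:240,220:370],(290,250))]))
plan(rail(-95,0,64.5),RYAW)
E
```

```text
t 8.85 tcp [ 0.6012 -0.1649  0.0648] yawy -86.55 tilt 0.02 F [-1.1  0.3 -4.4] w 0.0291 q [-0.29  0.53  1.67 -0.    0.94  1.22] rail [176.2   0.2  64.8]
slide [-3.0000e-04 -1.0856e+00  1.3000e-03] rot [-0.      0.0003  0.0003] dist mm 271.0 deg 0.0
```

View pics/w10.png

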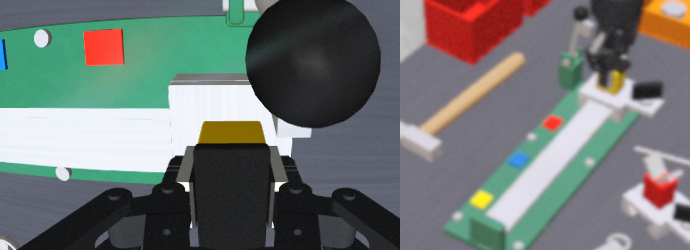

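Call:
move_arm([
  {"slide": [0, -0.07, 0], "rotation": [0, 0, 0], "jaw": 0.9},
  {"slide": [0, -0.14, 0], "rotation": [0, 0, 0], "jaw": 0.9},
  {"slide": [0, -0.22, 0], "rotation": [0, 0, 0], "jaw": 0.9},
  {"slide": [0, -0.3, 0], "rotation": [0, 0, 0], "jaw": 0.9},
  {"slide": [0, -0.38, 0], "rotation": [0, 0, 0], "jaw": 0.9},
  {"slide": [0, -0.46, 0], "rotation": [0, 0, 0], "jaw": 0.9},
  {"slide": [0, -0.54, 0], "rotation": [0, 0, 0], "jaw": 0.9},
  {"slide": [0, -0.62, 0], "rotation": [0, 0, 0], "jaw": 0.9},
])

```text
clock: 9.67
eef_pos: [0.5917, -0.0113, 0.0646]
tool_rot: [0.0, 1.0, 0.03, -0.0]
ft_force: [-0.9, -0.5, -4.8]
grip_width: 0.0294
```

```bash
python3 - <<'E'
from h import *
st()
plan(rail(-95,0,64.5),RYAW)
E
```

```text
t 9.67 tcp [ 0.5917 -0.0113  0.0646] yawy -86.6 tilt 0.07 F [-0.9 -0.5 -4.8] w 0.0294 q [-0.04  0.49  1.75 -0.    0.9   1.47] rail [22.3  0.1 64.6]
slide [-9.000e-04 -4.694e-01  1.000e-04] rot [ 0.0004  0.0005 -0.0006] dist mm 117.0 deg 0.1
```

Call:
move_arm([
  {"slide": [0, -0.08, 0], "rotation": [0, 0, 0], "jaw": 0.9},
  {"slide": [0, -0.16, 0], "rotation": [0, 0, 0], "jaw": 0.9},
  {"slide": [0, -0.24, 0], "rotation": [0, 0, 0], "jaw": 0.9},
  {"slide": [0, -0.32, 0], "rotation": [0, 0, 0], "jaw": 0.9},
  {"slide": [0, -0.4, 0], "rotation": [0, 0, 0], "jaw": 0.9},
  {"slide": [0, -0.45, 0], "rotation": [0, 0, 0], "jaw": 0.9},
  {"slide": [0, -0.466, 0], "rotation": [0, 0, 0], "jaw": 0.9},
  {"slide": [0, -0.466, 0], "rotation": [0, 0, 0], "jaw": 0.9},
])

```text
clock: 10.33
eef_pos: [0.5846, 0.1055, 0.0644]
tool_rot: [-0.0, 1.0, 0.03, -0.001]
ft_force: [-2.1, 0.9, -5.5]
grip_width: 0.0291
```

Call:
move_arm([
  {"slide": [0, 0, 0], "rotation": [0, 0, 0], "jaw": 0.9},
  {"slide": [0, 0, 0], "rotation": [0, 0, 0], "jaw": 0.9},
  {"slide": [0, 0, 0], "rotation": [0, 0, 0], "jaw": 0.9},
  {"slide": [0, 0, 0], "rotation": [0, 0, 0], "jaw": 0.9},
  {"slide": [0, 0, 0], "rotation": [0, 0, 0], "jaw": 0.9},
  {"slide": [0, 0, 0], "rotation": [0, 0, 0], "jaw": 0.9},
  {"slide": [0, 0, 0], "rotation": [0, 0, 0], "jaw": 0.9},
  {"slide": [0, 0, 0], "rotation": [0, 0, 0], "jaw": 0.9},
])

```text
clock: 11.0
eef_pos: [0.5846, 0.1043, 0.0645]
tool_rot: [0.001, 1.0, 0.03, -0.001]
ft_force: [-3.7, -1.9, -7.6]
grip_width: 0.0293
```

```bash
python3 - <<'E'
from h import *
st();cm=camera_model('wrist');im=grab_frame('wrist')
save('w11.png',im)
for A,c,s in blobs(im,22,32,s=100)[0]: 
    if A>200: print(A,c,s,torail(onplane(cm,c,.015,True)[0]))
plan(rail(-95,0,64.5),RYAW)
E
```

```text
t 11.0 tcp [0.5846 0.1043 0.0645] yawy -86.56 tilt 0.1 F [-3.7 -1.9 -7.6] w 0.0293 q [ 0.16  0.5   1.74 -0.    0.91  1.67] rail [-93.5  -0.   64.5]
4166 [25.7 41.3] [ 0  0 60 83] [-281.47116323  139.14694093   15.        ]
1627 [279.5 144. ] [258 126  44  37] [-94.94492268  51.7557703   15.        ]
1327 [281.2 232.2] [248 221  67  23] [-93.94396106  -4.47083506  15.        ]
slide [ 0.     -0.0062  0.    ] rot [ 0.0006  0.0007 -0.0003] dist mm 2.0 deg 0.1
```

View pics/w11.png

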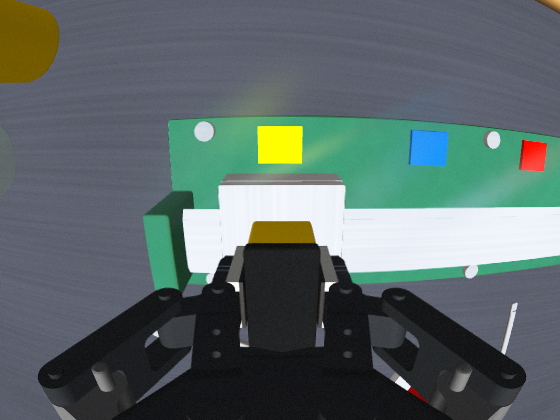

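Call:
move_arm([
  {"slide": [0, -0.005, 0.004], "rotation": [0, 0, 0], "jaw": 0.9},
  {"slide": [0, -0.005, 0.004], "rotation": [0, 0, 0], "jaw": 0.9},
  {"slide": [0, -0.005, 0.004], "rotation": [0, 0, 0], "jaw": 0.3},
  {"slide": [0, -0.005, 0.004], "rotation": [0, 0, 0], "jaw": 0.3},
  {"slide": [0, -0.005, 0.004], "rotation": [0, 0, 0], "jaw": 0.3},
  {"slide": [0, -0.005, -0.1], "rotation": [0, 0, 0], "jaw": 0.3},
  {"slide": [0, -0.005, -0.25], "rotation": [0, 0, 0], "jaw": 0.3},
  {"slide": [0, -0.005, -0.35], "rotation": [0, 0, 0], "jaw": 0.3},
])

```text
clock: 11.72
eef_pos: [0.5873, 0.1068, 0.156]
tool_rot: [-0.001, 1.0, 0.03, 0.003]
ft_force: [0.6, 0.2, 0.7]
grip_width: 0.06
```

```bash
python3 - <<'E'
from h import *
st()
plan(rail(-95,-60,130),RYAW+40.1)
E
```

```text
t 11.72 tcp [0.5873 0.1068 0.156 ] yawy -86.58 tilt 0.38 F [0.6 0.2 0.7] w 0.06 q [0.16 0.41 1.63 0.   1.1  1.67] rail [-95.8   2.8 156. ]
slide [-0.2521  0.0033  0.1025] rot [ 0.0007 -0.0033 -0.3504] dist mm 68.0 deg 40.2
```

Call:
move_arm([
  {"slide": [-0.1, 0, 0], "rotation": [0, 0, -0.06], "jaw": 0.4},
  {"slide": [-0.2, 0, 0], "rotation": [0, 0, -0.12], "jaw": 0.45},
  {"slide": [-0.25, 0, 0], "rotation": [0, 0, -0.18], "jaw": 0.5},
  {"slide": [-0.25, 0, 0.02], "rotation": [0, 0, -0.24], "jaw": 0.5},
  {"slide": [-0.25, 0, 0.05], "rotation": [0, 0, -0.3], "jaw": 0.5},
  {"slide": [-0.25, 0.003, 0.1], "rotation": [0, 0, -0.35], "jaw": 0.5},
  {"slide": [-0.25, 0.003, 0.1], "rotation": [0, 0, -0.35], "jaw": 0.5},
  {"slide": [-0.25, 0.003, 0.1], "rotation": [0, 0, -0.35], "jaw": 0.5},
])

```text
clock: 12.38
eef_pos: [0.5235, 0.102, 0.128]
tool_rot: [0.0, 0.929, 0.37, 0.001]
ft_force: [0.6, -0.3, -0.6]
grip_width: 0.0424
```

Call:
move_arm([
  {"slide": [0, 0, 0], "rotation": [0, 0, 0], "jaw": 0.5},
  {"slide": [0, 0, 0], "rotation": [0, 0, 0], "jaw": 0.5},
  {"slide": [0, 0, 0], "rotation": [0, 0, 0], "jaw": 0.5},
  {"slide": [0, 0, 0], "rotation": [0, 0, 0], "jaw": 0.5},
  {"slide": [0, 0, 0], "rotation": [0, 0, 0], "jaw": 0.5},
  {"slide": [0, 0, 0], "rotation": [0, 0, 0], "jaw": 0.5},
  {"slide": [0, 0, 0], "rotation": [0, 0, 0], "jaw": 0.5},
  {"slide": [0, 0, 0], "rotation": [0, 0, 0], "jaw": 0.5},
])

```text
clock: 13.05
eef_pos: [0.5228, 0.1017, 0.1273]
tool_rot: [0.0, 0.929, 0.371, 0.0]
ft_force: [0.0, 0.1, -0.8]
grip_width: 0.0428
```

```bash
python3 - <<'E'
from h import *
st()
plan(rail(-95,-60,57),RYAW+40.1)
im=grab_frame('wrist');save('w12.png',im)
cm=camera_model('wrist')
print(proj(cm,[rail(-95,-60,84),rail(-95,0,102)],True))
E
```

```text
t 13.05 tcp [0.5228 0.1017 0.1273] yawy -46.48 tilt 0.0 F [ 0.   0.1 -0.8] w 0.0428 q [ 0.17  0.34  1.81 -0.    0.98  0.98] rail [-94.7 -61.9 127.3]
slide [0.0067 0.0038 0.2813] rot [ 0.     -0.     -0.0004] dist mm 70.0 deg 0.1
[[283.26564818 227.03727462]
 [355.92051117 158.28785195]]
```

View pics/w12.png

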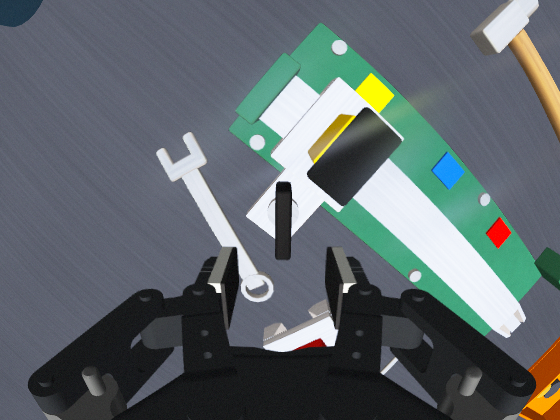

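Call:
move_arm([
  {"slide": [0.006, 0.004, 0.08], "rotation": [0, 0, 0], "jaw": 0.5},
  {"slide": [0.006, 0.004, 0.16], "rotation": [0, 0, 0], "jaw": 0.5},
  {"slide": [0.006, 0.004, 0.24], "rotation": [0, 0, 0], "jaw": 0.5},
  {"slide": [0.006, 0.004, 0.28], "rotation": [0, 0, 0], "jaw": 0.5},
  {"slide": [0.006, 0.004, 0.28], "rotation": [0, 0, 0], "jaw": 0.5},
  {"slide": [0.006, 0.004, 0.28], "rotation": [0, 0, 0], "jaw": 1},
  {"slide": [0.006, 0.004, 0.28], "rotation": [0, 0, 0], "jaw": 1},
  {"slide": [0.006, 0.004, 0.28], "rotation": [0, 0, 0], "jaw": 1},
], squeeze=35)

```text
clock: 13.77
eef_pos: [0.5254, 0.1022, 0.0585]
tool_rot: [0.0, 0.929, 0.371, 0.001]
ft_force: [0.4, -1.2, 1.1]
grip_width: 0.0091
```

Call:
move_arm([
  {"slide": [0, 0, 0], "rotation": [0, 0, 0], "jaw": 1},
  {"slide": [0, 0, 0], "rotation": [0, 0, 0], "jaw": 1},
  {"slide": [0, 0, 0], "rotation": [0, 0, 0.06], "jaw": 1},
  {"slide": [0, 0, 0], "rotation": [0, 0, 0.12], "jaw": 1},
  {"slide": [0, 0, 0], "rotation": [0, 0, 0.18], "jaw": 1},
  {"slide": [0, 0, 0], "rotation": [0, 0, 0.24], "jaw": 1},
  {"slide": [0, 0, 0], "rotation": [0, 0, 0.3], "jaw": 1},
  {"slide": [0, 0, 0], "rotation": [0, 0, 0.35], "jaw": 1},
])

```text
clock: 14.43
eef_pos: [0.5256, 0.1021, 0.0584]
tool_rot: [-0.0, 1.0, 0.027, 0.001]
ft_force: [-0.5, -0.1, 3.5]
grip_width: 0.009
```

```bash
python3 - <<'E'
from h import *
st();print(state()['torque'])
E
```

```text
t 14.43 tcp [0.5256 0.1021 0.0584] yawy -86.88 tilt 0.16 F [-0.5 -0.1  3.5] w 0.009 q [ 0.17  0.43  1.89 -0.    0.82  1.69] rail [-94.9 -59.1  58.4]
[-0.0527988  -0.13324204  0.05409513]
```

Call:
move_arm([
  {"slide": [0, 0, 0], "rotation": [0, 0, 0.06], "jaw": 1},
  {"slide": [0, 0, 0], "rotation": [0, 0, 0.12], "jaw": 1},
  {"slide": [0, 0, 0], "rotation": [0, 0, 0.18], "jaw": 1},
  {"slide": [0, 0, 0], "rotation": [0, 0, 0.24], "jaw": 1},
  {"slide": [0, 0, 0], "rotation": [0, 0, 0.3], "jaw": 1},
  {"slide": [0, 0, 0], "rotation": [0, 0, 0.34], "jaw": 1},
  {"slide": [0, 0, 0], "rotation": [0, 0, 0.365], "jaw": 1},
  {"slide": [0, 0, 0], "rotation": [0, 0, 0.37], "jaw": 1},
])

```text
clock: 15.1
eef_pos: [0.5249, 0.1026, 0.0583]
tool_rot: [-0.001, 0.943, -0.334, 0.001]
ft_force: [-1.3, 3.3, 4.9]
grip_width: 0.0093
```

```bash
python3 - <<'E'
from h import *
st();print(state()['torque'])
E
```

```text
t 15.1 tcp [0.5249 0.1026 0.0583] yawy -129.0 tilt 0.1 F [-1.3  3.3  4.9] w 0.0093 q [0.17 0.43 1.89 0.   0.82 2.42] rail [-95.4 -59.7  58.3]
[0.46575644 0.19827261 0.39590743]
```

The moment has risen to 0.40 N m, well above the 0.04 N m friction, so the knob is on its stop. Now release, lift and look.

Call:
move_arm([
  {"slide": [0, 0, 0], "rotation": [0, 0, 0], "jaw": 0.5},
  {"slide": [0, 0, 0], "rotation": [0, 0, 0], "jaw": 0.5},
  {"slide": [0, 0, 0], "rotation": [0, 0, 0], "jaw": 0.5},
  {"slide": [0, 0, -0.1], "rotation": [0, 0, 0], "jaw": 0.5},
  {"slide": [0, 0, -0.24], "rotation": [0, 0, 0], "jaw": 0.5},
  {"slide": [0, 0, -0.38], "rotation": [0, 0, -0.06], "jaw": 0.3},
  {"slide": [0, 0, -0.52], "rotation": [0, 0, -0.12], "jaw": 0.2},
  {"slide": [0, 0, -0.62], "rotation": [0, 0, -0.18], "jaw": 0},
])

```text
clock: 15.77
eef_pos: [0.5252, 0.1019, 0.2153]
tool_rot: [-0.0, 0.988, -0.156, 0.002]
ft_force: [0.5, 0.3, 0.6]
grip_width: 0.0771
```

```bash
python3 - <<'E'
from h import *
st();plan([0.43,-0.02,0.24],RYAW-10)
im=grab_frame('wrist');save('w13.png',im)
E
```

```text
t 15.77 tcp [0.5252 0.1019 0.2153] yawy -107.99 tilt 0.19 F [0.5 0.3 0.6] w 0.0771 q [ 0.17  0.27  1.68 -0.    1.19  2.06] rail [-94.7 -59.4 215.3]
slide [-0.2114  0.5814 -0.1002] rot [-0.0005 -0.0016 -0.1001] dist mm 157.0 deg 11.5
```

View pics/w13.png

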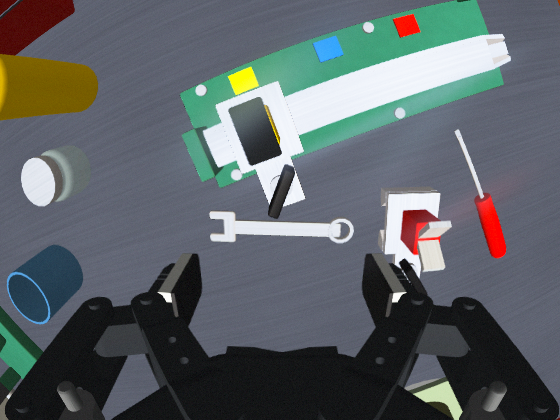

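Yellow is level with its tab and its wing has swung to the other side, at (283,190). Next I'll view the red carrier from above.

Call:
move_arm([
  {"slide": [-0.03, 0.09, -0.05], "rotation": [0, 0, -0.03], "jaw": 0},
  {"slide": [-0.07, 0.19, -0.1], "rotation": [0, 0, -0.06], "jaw": 0},
  {"slide": [-0.1, 0.29, -0.1], "rotation": [0, 0, -0.1], "jaw": 0},
  {"slide": [-0.14, 0.39, -0.1], "rotation": [0, 0, -0.1], "jaw": 0},
  {"slide": [-0.18, 0.49, -0.1], "rotation": [0, 0, -0.1], "jaw": 0},
  {"slide": [-0.21, 0.58, -0.1], "rotation": [0, 0, -0.1], "jaw": 0},
  {"slide": [-0.21, 0.58, -0.1], "rotation": [0, 0, -0.1], "jaw": 0},
  {"slide": [-0.21, 0.58, -0.1], "rotation": [0, 0, -0.1], "jaw": 0},
])

```text
clock: 16.48
eef_pos: [0.4285, -0.0197, 0.2372]
tool_rot: [-0.0, 0.998, -0.061, 0.0]
ft_force: [0.7, 0.2, 0.7]
grip_width: 0.0854
```

Call:
move_arm([
  {"slide": [0, 0, 0], "rotation": [0, 0, 0], "jaw": 0},
  {"slide": [0, 0, 0], "rotation": [0, 0, 0], "jaw": 0},
  {"slide": [0, 0, 0], "rotation": [0, 0, 0], "jaw": 0},
  {"slide": [0, 0, 0], "rotation": [0, 0, 0], "jaw": 0},
  {"slide": [0, 0, 0], "rotation": [0, 0, 0], "jaw": 0},
  {"slide": [0, 0, 0], "rotation": [0, 0, 0], "jaw": 0},
  {"slide": [0, 0, 0], "rotation": [0, 0, 0], "jaw": 0},
  {"slide": [0, 0, 0], "rotation": [0, 0, 0], "jaw": 0},
])

```text
clock: 17.15
eef_pos: [0.4291, -0.019, 0.2373]
tool_rot: [0.0, 0.998, -0.06, -0.0]
ft_force: [-0.2, 0.9, 0.0]
grip_width: 0.0851
```

```bash
python3 - <<'E'
from h import *
st()
im=grab_frame('wrist');save('w14.png',im,(150,60,430,270),2.8)
save('w14f.png',im)
E
```

```text
t 17.15 tcp [ 0.4291 -0.019   0.2373] yawy -96.87 tilt 0.01 F [-0.2  0.9  0. ] w 0.0851 q [-0.07  0.08  1.86 -0.    1.2   1.62] rail [  20.2 -162.7  237.3]
```

View pics/w14.png

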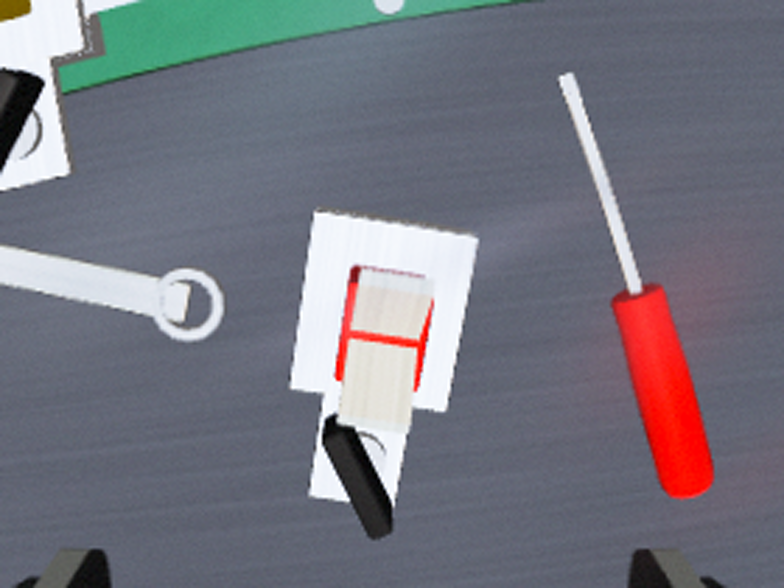

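```bash
python3 - <<'E'
from h import *
cm=camera_model('wrist')
c=[(316,210),(478,238),(447,411),(290,389)]
P=onplane(cm,[(150+a/2.8,60+b/2.8) for a,b in c],.030,True)[:,:2]*1000
print(P.round(1),P.mean(0))
e=np.diff(np.r_[P,P[:1]],axis=0);print(np.linalg.norm(e,axis=1),np.degrees(np.arctan2(e[:,1],e[:,0])))
E
```

```text
[[475.   -4.2]
 [457.  -65.2]
 [388.4 -46.3]
 [405.2  15.6]] [431.41240882 -25.02955383]
[63.59561547 71.12400209 64.0865231  72.5953214 ] [-106.51958103  164.5354071    74.80243003  -15.86000349]
```

```bash
python3 - <<'E'
from h import *
plan([0.4314,-0.025,0.042],-105.8)
E
```

```text
slide [0.012  0.0226 0.7813] rot [ 0.     -0.      0.0778] dist mm 195.0 deg 8.9
```

Call:
move_arm([
  {"slide": [0.012, 0.022, 0.05], "rotation": [0, 0, 0.05], "jaw": 0.3},
  {"slide": [0.012, 0.022, 0.15], "rotation": [0, 0, 0.078], "jaw": 0.3},
  {"slide": [0.012, 0.022, 0.27], "rotation": [0, 0, 0.078], "jaw": 0.3},
  {"slide": [0.012, 0.022, 0.4], "rotation": [0, 0, 0.078], "jaw": 0.3},
  {"slide": [0.012, 0.022, 0.5], "rotation": [0, 0, 0.078], "jaw": 0.3},
  {"slide": [0.012, 0.022, 0.6], "rotation": [0, 0, 0.078], "jaw": 0.3},
  {"slide": [0.012, 0.022, 0.7], "rotation": [0, 0, 0.078], "jaw": 0.3},
  {"slide": [0.012, 0.022, 0.78], "rotation": [0, 0, 0.078], "jaw": 0.3},
])

```text
clock: 17.87
eef_pos: [0.4309, -0.0249, 0.0408]
tool_rot: [0.0, 0.99, -0.138, -0.001]
ft_force: [-0.2, 0.2, 0.4]
grip_width: 0.0598
```

Call:
move_arm([
  {"slide": [0, 0, 0], "rotation": [0, 0, 0], "jaw": 0.3},
  {"slide": [0, 0, 0], "rotation": [0, 0, 0], "jaw": 0.3},
  {"slide": [0, 0, 0], "rotation": [0, 0, 0], "jaw": 0.9},
  {"slide": [0, 0, 0], "rotation": [0, 0, 0], "jaw": 0.9},
  {"slide": [0, 0, 0], "rotation": [0, 0, 0], "jaw": 0.9},
  {"slide": [0, 0, 0], "rotation": [0, 0, 0], "jaw": 0.9},
  {"slide": [0, 0, 0], "rotation": [0, 0, 0], "jaw": 0.9},
  {"slide": [0, 0, 0], "rotation": [0, 0, 0], "jaw": 0.9},
], squeeze=60)

```text
clock: 18.53
eef_pos: [0.4326, -0.025, 0.0438]
tool_rot: [-0.0, 0.99, -0.138, 0.002]
ft_force: [0.5, -0.1, 7.0]
grip_width: 0.0292
```

```bash
python3 - <<'E'
from h import *
st();cm=camera_model('wrist');im=grab_frame('wrist')
save('w15.png',im,(180,140,400,300),3.5)
plan(rail(258,0.5,64.5),RYAW)
E
```

```text
t 18.53 tcp [ 0.4326 -0.025   0.0438] yawy -105.82 tilt 0.2 F [ 0.5 -0.1  7. ] w 0.0292 q [-0.08  0.32  2.13 -0.    0.68  1.76] rail [  26.4 -159.6   43.8]
slide [ 0.9108  0.663  -0.0801] rot [ 0.     -0.0018 -0.1684] dist mm 282.0 deg 19.3
```

View pics/w15.png

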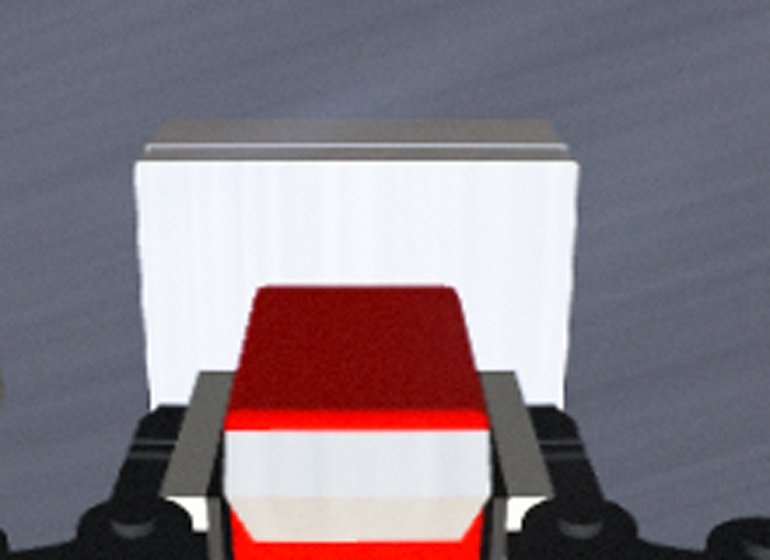

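Call:
move_arm([
  {"slide": [0, 0, -0.12], "rotation": [0, 0, 0], "jaw": 0.9},
  {"slide": [0, 0, -0.25], "rotation": [0, 0, 0], "jaw": 0.9},
  {"slide": [0.08, 0.1, -0.28], "rotation": [0, 0, -0.03], "jaw": 0.9},
  {"slide": [0.16, 0.2, -0.28], "rotation": [0, 0, -0.06], "jaw": 0.9},
  {"slide": [0.25, 0.3, -0.28], "rotation": [0, 0, -0.09], "jaw": 0.9},
  {"slide": [0.35, 0.4, -0.28], "rotation": [0, 0, -0.12], "jaw": 0.9},
  {"slide": [0.45, 0.5, -0.28], "rotation": [0, 0, -0.15], "jaw": 0.9},
  {"slide": [0.55, 0.6, -0.28], "rotation": [0, 0, -0.168], "jaw": 0.9},
])

```text
clock: 19.25
eef_pos: [0.5227, -0.2081, 0.1122]
tool_rot: [-0.0, 1.0, 0.031, -0.0]
ft_force: [0.3, 0.8, -4.3]
grip_width: 0.0289
```

```bash
python3 - <<'E'
from h import *
st()
plan(rail(258,0.3,65),RYAW)
E
```

```text
t 19.25 tcp [ 0.5227 -0.2081  0.1122] yawy -86.44 tilt 0.05 F [ 0.3  0.8 -4.3] w 0.0289 q [-0.4   0.4   1.76  0.    0.98  1.11] rail [214.6 -80.8 112.2]
slide [0.3241 0.1743 0.1884] rot [-0.0002  0.0004  0.0008] dist mm 103.0 deg 0.1
```

Call:
move_arm([
  {"slide": [0.06, 0.08, 0], "rotation": [0, 0, 0], "jaw": 0.9},
  {"slide": [0.15, 0.17, 0], "rotation": [0, 0, 0], "jaw": 0.9},
  {"slide": [0.26, 0.174, 0], "rotation": [0, 0, 0], "jaw": 0.9},
  {"slide": [0.32, 0.174, 0.05], "rotation": [0, 0, 0], "jaw": 0.9},
  {"slide": [0.32, 0.174, 0.1], "rotation": [0, 0, 0], "jaw": 0.9},
  {"slide": [0.32, 0.174, 0.17], "rotation": [0, 0, 0], "jaw": 0.9},
  {"slide": [0.32, 0.174, 0.188], "rotation": [0, 0, 0], "jaw": 0.9},
  {"slide": [0.32, 0.174, 0.188], "rotation": [0, 0, 0], "jaw": 0.9},
])

```text
clock: 19.92
eef_pos: [0.6034, -0.2446, 0.0631]
tool_rot: [-0.001, 1.0, 0.03, -0.002]
ft_force: [0.6, -0.0, -4.4]
grip_width: 0.0291
```

Call:
move_arm([
  {"slide": [0, 0, 0], "rotation": [0, 0, 0], "jaw": 0.9},
  {"slide": [0, 0, 0], "rotation": [0, 0, 0], "jaw": 0.9},
  {"slide": [0, 0, 0], "rotation": [0, 0, 0], "jaw": 0.9},
  {"slide": [0, 0, 0], "rotation": [0, 0, 0], "jaw": 0.9},
  {"slide": [0, 0, 0], "rotation": [0, 0, 0], "jaw": 0.9},
  {"slide": [0, 0, 0], "rotation": [0, 0, 0], "jaw": 0.9},
  {"slide": [0, 0, 0], "rotation": [0, 0, 0], "jaw": 0.9},
  {"slide": [0, 0, 0], "rotation": [0, 0, 0], "jaw": 0.9},
])

```text
clock: 20.58
eef_pos: [0.6052, -0.2454, 0.0655]
tool_rot: [0.0, 1.0, 0.03, 0.0]
ft_force: [0.8, 0.4, -5.0]
grip_width: 0.0294
```

```bash
python3 - <<'E'
from h import *
st();cm=camera_model('wrist');im=grab_frame('wrist')
save('w16.png',im)
plan(rail(95,0.3,65),RYAW)
g=im.astype(int);p=state()['eef_pos']
for u in(240,280,320):
    col=g[165:215,u];w=np.where(col.min(1)>190)[0]+165;print(u,w.min(),torail(onplane(cm,(u,w.min()-.5),.030+p[2]-.0438,True)[0]).round(1))
E
```

```text
t 20.58 tcp [ 0.6052 -0.2454  0.0655] yawy -86.57 tilt 0.01 F [ 0.8  0.4 -5. ] w 0.0294 q [-0.4   0.57  1.59 -0.    0.98  1.11] rail [256.8  -0.6  65.5]
slide [ 0.0031 -0.6473  0.0016] rot [ 0.0001 -0.0001 -0.0004] dist mm 162.0 deg 0.1
240 186 [235.6  34.5  51.6]
280 186 [255.7  34.4  51.6]
320 186 [275.7  34.4  51.6]
```

View pics/w16.png

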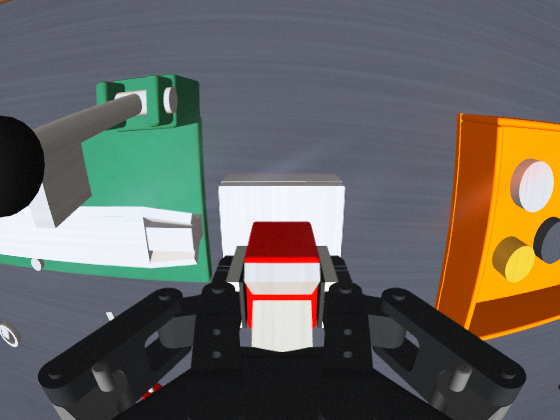

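Red is held square, with its centre 1.3 mm off the rail axis. I'll correct that while sliding it on.

Call:
move_arm([
  {"slide": [0.005, -0.03, 0.002], "rotation": [0, 0, 0], "jaw": 0.9},
  {"slide": [0.005, -0.08, 0.002], "rotation": [0, 0, 0], "jaw": 0.9},
  {"slide": [0.005, -0.12, 0.002], "rotation": [0, 0, 0], "jaw": 0.9},
  {"slide": [0.005, -0.16, 0.002], "rotation": [0, 0, 0], "jaw": 0.9},
  {"slide": [0.005, -0.2, 0.002], "rotation": [0, 0, 0], "jaw": 0.9},
  {"slide": [0.005, -0.24, 0.002], "rotation": [0, 0, 0], "jaw": 0.9},
  {"slide": [0.005, -0.28, 0.002], "rotation": [0, 0, 0], "jaw": 0.9},
  {"slide": [0.005, -0.32, 0.002], "rotation": [0, 0, 0], "jaw": 0.9},
])

```text
clock: 21.3
eef_pos: [0.6017, -0.1642, 0.065]
tool_rot: [0.0, 1.0, 0.03, 0.0]
ft_force: [-0.1, 0.0, -4.2]
grip_width: 0.0288
```

```bash
python3 - <<'E'
from h import *
st()
plan(rail(95,0.5,65),RYAW)
E
```

```text
t 21.3 tcp [ 0.6017 -0.1642  0.065 ] yawy -86.55 tilt 0.01 F [-0.1  0.  -4.2] w 0.0288 q [-0.28  0.53  1.67 -0.    0.94  1.23] rail [175.6   0.7  65. ]
slide [-1.000e-03 -3.223e-01 -2.000e-04] rot [ 0.0001 -0.0001 -0.0002] dist mm 81.0 deg 0.0
```

Call:
move_arm([
  {"slide": [0, -0.06, 0], "rotation": [0, 0, 0], "jaw": 0.9},
  {"slide": [0, -0.12, 0], "rotation": [0, 0, 0], "jaw": 0.9},
  {"slide": [0, -0.18, 0], "rotation": [0, 0, 0], "jaw": 0.9},
  {"slide": [0, -0.24, 0], "rotation": [0, 0, 0], "jaw": 0.9},
  {"slide": [0, -0.29, 0], "rotation": [0, 0, 0], "jaw": 0.9},
  {"slide": [0, -0.326, 0], "rotation": [0, 0, 0], "jaw": 0.9},
  {"slide": [0, -0.326, 0], "rotation": [0, 0, 0], "jaw": 0.9},
  {"slide": [0, -0.326, 0], "rotation": [0, 0, 0], "jaw": 0.9},
])

```text
clock: 21.97
eef_pos: [0.5969, -0.0837, 0.0649]
tool_rot: [0.0, 1.0, 0.031, 0.0]
ft_force: [-0.0, -0.7, -3.7]
grip_width: 0.0292
```

Call:
move_arm([
  {"slide": [0, 0, 0], "rotation": [0, 0, 0], "jaw": 0.9},
  {"slide": [0, 0, 0], "rotation": [0, 0, 0], "jaw": 0.9},
  {"slide": [0, 0, 0], "rotation": [0, 0, 0], "jaw": 0.9},
  {"slide": [0, 0, 0], "rotation": [0, 0, 0], "jaw": 0.9},
  {"slide": [0, 0, 0], "rotation": [0, 0, 0], "jaw": 0.9},
  {"slide": [0, 0, 0], "rotation": [0, 0, 0], "jaw": 0.9},
  {"slide": [0, 0, 0], "rotation": [0, 0, 0], "jaw": 0.9},
  {"slide": [0, 0, 0], "rotation": [0, 0, 0], "jaw": 0.9},
])

```text
clock: 22.63
eef_pos: [0.5968, -0.0841, 0.0648]
tool_rot: [0.0, 1.0, 0.03, -0.0]
ft_force: [-0.1, -0.2, -3.2]
grip_width: 0.0289
```

```bash
python3 - <<'E'
from h import *
st();cm=camera_model('wrist');im=grab_frame('wrist')
save('w17.png',im)
for A,c,s in blobs(im,172,6)[0]: 
    if A>200: print(A,c,s,torail(onplane(cm,c,.015,True)[0]))
E
```

```text
t 22.63 tcp [ 0.5968 -0.0841  0.0648] yawy -86.58 tilt 0.0 F [-0.1 -0.2 -3.2] w 0.0289 q [-0.16  0.51  1.72 -0.    0.91  1.35] rail [95.4  0.7 64.8]
1627 [281.5 145. ] [260 127  44  37] [95.05521527 51.90740256 15.        ]
2728 [281.4 243.1] [244 222  76  41] [ 94.97636745 -11.45304566  15.        ]
757 [280.8 302.3] [246 285  72  44] [ 94.53390343 -57.89352049  15.        ]
```

View pics/w17.png

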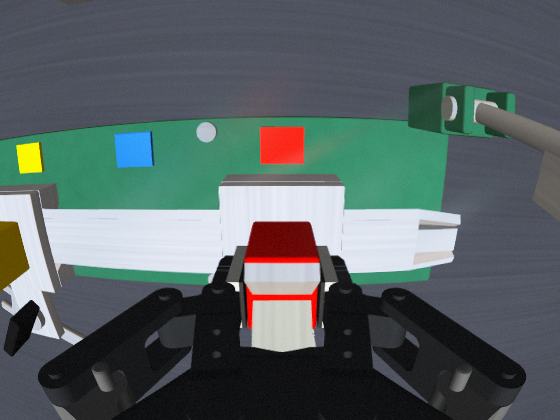

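Red is level with its tab: 95.4 against 95.1 mm. Release, rise and move over the knob.

Call:
move_arm([
  {"slide": [0, 0, 0.004], "rotation": [0, 0, 0], "jaw": 0.9},
  {"slide": [0, 0, 0.004], "rotation": [0, 0, 0], "jaw": 0.3},
  {"slide": [0, 0, 0.004], "rotation": [0, 0, 0], "jaw": 0.3},
  {"slide": [0, 0, 0.004], "rotation": [0, 0, 0], "jaw": 0.3},
  {"slide": [0, 0, 0.004], "rotation": [0, 0, 0], "jaw": 0.3},
  {"slide": [0, 0, -0.1], "rotation": [0, 0, 0], "jaw": 0.3},
  {"slide": [0, 0, -0.25], "rotation": [0, 0, 0], "jaw": 0.3},
  {"slide": [0, 0, -0.35], "rotation": [0, 0, 0], "jaw": 0.3},
])

```text
clock: 23.35
eef_pos: [0.5976, -0.0842, 0.1549]
tool_rot: [0.0, 1.0, 0.03, 0.001]
ft_force: [0.0, 0.0, -0.2]
grip_width: 0.0596
```

Call:
move_arm([
  {"slide": [-0.1, 0, 0], "rotation": [0, 0, -0.06], "jaw": 0.4},
  {"slide": [-0.2, 0, 0], "rotation": [0, 0, -0.12], "jaw": 0.45},
  {"slide": [-0.245, 0, 0], "rotation": [0, 0, -0.18], "jaw": 0.5},
  {"slide": [-0.245, 0, 0.02], "rotation": [0, 0, -0.24], "jaw": 0.5},
  {"slide": [-0.245, 0, 0.05], "rotation": [0, 0, -0.3], "jaw": 0.5},
  {"slide": [-0.245, 0, 0.08], "rotation": [0, 0, -0.35], "jaw": 0.5},
  {"slide": [-0.245, 0, 0.08], "rotation": [0, 0, -0.35], "jaw": 0.5},
  {"slide": [-0.245, 0, 0.08], "rotation": [0, 0, -0.35], "jaw": 0.5},
])

```text
clock: 24.02
eef_pos: [0.5356, -0.0877, 0.1324]
tool_rot: [-0.0, 0.929, 0.37, -0.0]
ft_force: [0.5, 0.6, -0.1]
grip_width: 0.0428
```

Call:
move_arm([
  {"slide": [0, 0, 0], "rotation": [0, 0, 0], "jaw": 0.5},
  {"slide": [0, 0, 0], "rotation": [0, 0, 0], "jaw": 0.5},
  {"slide": [0, 0, 0], "rotation": [0, 0, 0], "jaw": 0.5},
  {"slide": [0, 0, 0], "rotation": [0, 0, 0], "jaw": 0.5},
  {"slide": [0, 0, 0], "rotation": [0, 0, 0], "jaw": 0.5},
  {"slide": [0, 0, 0], "rotation": [0, 0, 0], "jaw": 0.5},
  {"slide": [0, 0, 0], "rotation": [0, 0, 0], "jaw": 0.5},
  {"slide": [0, 0, 0], "rotation": [0, 0, 0], "jaw": 0.5},
])

```text
clock: 24.68
eef_pos: [0.5357, -0.0877, 0.1323]
tool_rot: [0.0, 0.929, 0.371, -0.0]
ft_force: [0.4, -0.4, -0.3]
grip_width: 0.0427
```

```bash
python3 - <<'E'
from h import *
st()
plan(rail(95,-60,60),RYAW+40.1)
im=grab_frame('wrist');save('w18.png',im)
cm=camera_model('wrist')
print(proj(cm,[rail(95,-60,84),rail(95,0,94)],True))
E
```

```text
t 24.68 tcp [ 0.5357 -0.0877  0.1323] yawy -46.47 tilt 0.01 F [ 0.4 -0.4 -0.3] w 0.0427 q [-0.18  0.35  1.78 -0.    1.    0.63] rail [ 95.2 -60.5 132.3]
slide [0.0022 0.0005 0.2894] rot [ 0.      0.     -0.0004] dist mm 72.0 deg 0.0
[[281.92840804 225.89604938]
 [349.42785372 156.66547924]]
```

View pics/w18.png

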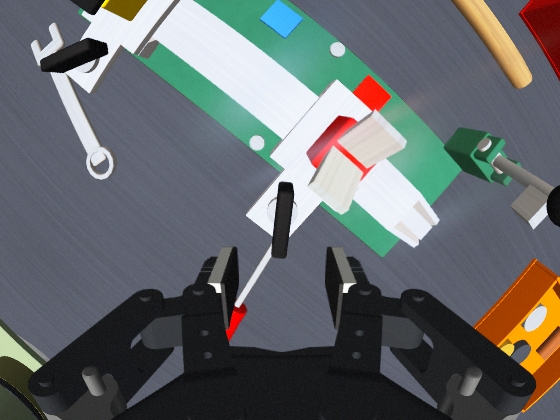

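Call:
move_arm([
  {"slide": [0, 0, 0.05], "rotation": [0, 0, 0], "jaw": 0.7},
  {"slide": [0, 0, 0.1], "rotation": [0, 0, 0], "jaw": 0.7},
  {"slide": [0, 0, 0.14], "rotation": [0, 0, 0], "jaw": 0.7},
  {"slide": [0, 0, 0.18], "rotation": [0, 0, 0], "jaw": 0.7},
  {"slide": [0, 0, 0.22], "rotation": [0, 0, 0], "jaw": 0.7},
  {"slide": [0, 0, 0.26], "rotation": [0, 0, 0], "jaw": 0.7},
  {"slide": [0, 0, 0.28], "rotation": [0, 0, 0], "jaw": 0.7},
  {"slide": [0, 0, 0.28], "rotation": [0, 0, 0], "jaw": 0.7},
], squeeze=35)

```text
clock: 25.4
eef_pos: [0.5348, -0.0876, 0.0609]
tool_rot: [-0.001, 0.929, 0.371, -0.001]
ft_force: [-1.1, -0.2, 0.4]
grip_width: 0.0258
```

```bash
python3 - <<'E'
from h import *
st()
im=grab_frame('wrist');save('w19.png',im)
E
```

```text
t 25.4 tcp [ 0.5348 -0.0876  0.0609] yawy -46.47 tilt 0.16 F [-1.1 -0.2  0.4] w 0.0258 q [-0.18  0.44  1.87 -0.    0.84  0.63] rail [ 95.  -61.3  60.9]
```

View pics/w19.png

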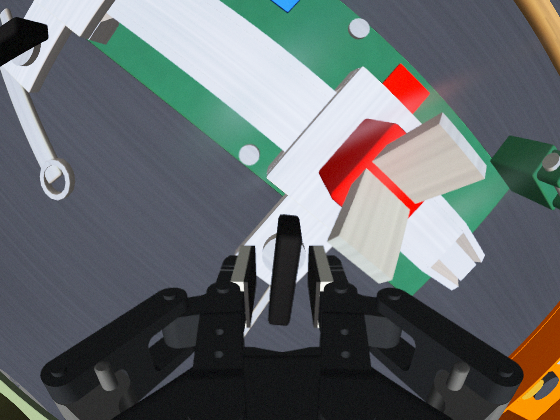

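No contact force yet, and the rest's corner clears the right link. Close and turn.

Call:
move_arm([
  {"slide": [0, 0, 0], "rotation": [0, 0, 0], "jaw": 1},
  {"slide": [0, 0, 0], "rotation": [0, 0, 0], "jaw": 1},
  {"slide": [0, 0, 0], "rotation": [0, 0, 0], "jaw": 1},
  {"slide": [0, 0, 0], "rotation": [0, 0, 0], "jaw": 1},
  {"slide": [0, 0, 0], "rotation": [0, 0, 0.06], "jaw": 1},
  {"slide": [0, 0, 0], "rotation": [0, 0, 0.12], "jaw": 1},
  {"slide": [0, 0, 0], "rotation": [0, 0, 0.18], "jaw": 1},
  {"slide": [0, 0, 0], "rotation": [0, 0, 0.24], "jaw": 1},
])

```text
clock: 26.12
eef_pos: [0.5361, -0.0876, 0.0628]
tool_rot: [0.0, 0.991, 0.137, 0.001]
ft_force: [-0.4, 0.3, 0.3]
grip_width: 0.0091
```

```bash
python3 - <<'E'
from h import *
st();print(state()['torque'])
E
```

```text
t 26.12 tcp [ 0.5361 -0.0876  0.0628] yawy -74.3 tilt 0.08 F [-0.4  0.3  0.3] w 0.0091 q [-0.18  0.43  1.87  0.    0.84  1.11] rail [ 95.2 -60.   62.8]
[ 0.07027823 -0.12781986  0.03889099]
```

Call:
move_arm([
  {"slide": [0, 0, 0], "rotation": [0, 0, 0.06], "jaw": 1},
  {"slide": [0, 0, 0], "rotation": [0, 0, 0.12], "jaw": 1},
  {"slide": [0, 0, 0], "rotation": [0, 0, 0.18], "jaw": 1},
  {"slide": [0, 0, 0], "rotation": [0, 0, 0.24], "jaw": 1},
  {"slide": [0, 0, 0], "rotation": [0, 0, 0.3], "jaw": 1},
  {"slide": [0, 0, 0], "rotation": [0, 0, 0.36], "jaw": 1},
  {"slide": [0, 0, 0], "rotation": [0, 0, 0.42], "jaw": 1},
  {"slide": [0, 0, 0], "rotation": [0, 0, 0.45], "jaw": 1},
])

```text
clock: 26.78
eef_pos: [0.536, -0.0877, 0.0628]
tool_rot: [-0.0, 0.952, -0.307, 0.001]
ft_force: [0.6, 0.4, -0.2]
grip_width: 0.0091
```

```bash
python3 - <<'E'
from h import *
st();print(state()['torque'])
E
```

```text
t 26.78 tcp [ 0.536  -0.0877  0.0628] yawy -125.81 tilt 0.06 F [ 0.6  0.4 -0.2] w 0.0091 q [-0.18  0.43  1.87  0.    0.84  2.01] rail [ 95.2 -60.2  62.8]
[ 0.03329056 -0.04067833  0.01108628]
```

Call:
move_arm([
  {"slide": [0, 0, 0], "rotation": [0, 0, 0.01], "jaw": 1},
  {"slide": [0, 0, 0], "rotation": [0, 0, 0.02], "jaw": 1},
  {"slide": [0, 0, 0], "rotation": [0, 0, 0.03], "jaw": 1},
  {"slide": [0, 0, 0], "rotation": [0, 0, 0.04], "jaw": 1},
  {"slide": [0, 0, 0], "rotation": [0, 0, 0.04], "jaw": 1},
  {"slide": [0, 0, 0], "rotation": [0, 0, 0.04], "jaw": 1},
  {"slide": [0, 0, 0], "rotation": [0, 0, 0.04], "jaw": 1},
  {"slide": [0, 0, 0], "rotation": [0, 0, 0.04], "jaw": 1},
])

```text
clock: 27.45
eef_pos: [0.5356, -0.0873, 0.0625]
tool_rot: [-0.0, 0.939, -0.343, -0.0]
ft_force: [-0.1, 4.9, 4.0]
grip_width: 0.0091
```

```bash
python3 - <<'E'
from h import *
st();print(state()['torque'])
E
```

```text
t 27.45 tcp [ 0.5356 -0.0873  0.0625] yawy -130.11 tilt 0.03 F [-0.1  4.9  4. ] w 0.0091 q [-0.18  0.43  1.87  0.    0.84  2.09] rail [ 94.8 -60.5  62.5]
[0.92658718 0.02299826 0.25221645]
```

The moment is 0.25 N m, so red is on its stop. Release, rise and look at both carriers.

Call:
move_arm([
  {"slide": [0, 0, 0], "rotation": [0, 0, 0], "jaw": 0.7},
  {"slide": [0, 0, 0], "rotation": [0, 0, 0], "jaw": 0.7},
  {"slide": [0, 0, 0], "rotation": [0, 0, 0], "jaw": 0.7},
  {"slide": [0, 0, -0.1], "rotation": [0, 0, 0], "jaw": 0.7},
  {"slide": [0, 0, -0.24], "rotation": [0, 0, 0], "jaw": 0.7},
  {"slide": [0, 0, -0.38], "rotation": [0, 0, -0.06], "jaw": 0.5},
  {"slide": [0, 0, -0.52], "rotation": [0, 0, -0.12], "jaw": 0.4},
  {"slide": [0, 0, -0.66], "rotation": [0, 0, -0.18], "jaw": 0.3},
])

```text
clock: 28.12
eef_pos: [0.5353, -0.0882, 0.2287]
tool_rot: [0.0, 0.986, -0.167, -0.0]
ft_force: [0.9, -0.6, -0.1]
grip_width: 0.0595
```

```bash
python3 - <<'E'
from h import *
st();plan(rail(60,-30,300),RYAW);plan(rail(190,70,230),RYAW)
E
```

```text
t 28.12 tcp [ 0.5353 -0.0882  0.2287] yawy -109.18 tilt 0.05 F [ 0.9 -0.6 -0.1] w 0.0595 q [-0.18  0.27  1.64 -0.    1.23  1.72] rail [ 95.7 -61.  228.7]
slide [ 0.0592 -0.1792 -0.2852] rot [ 0.0004  0.0002 -0.1977] dist mm 86.0 deg 22.7
slide [ 0.6287  0.1463 -0.005 ] rot [ 0.0004  0.0002 -0.1977] dist mm 161.0 deg 22.7
```

Call:
move_arm([
  {"slide": [0.01, -0.04, -0.06], "rotation": [0, 0, -0.05], "jaw": 0.3},
  {"slide": [0.02, -0.08, -0.12], "rotation": [0, 0, -0.1], "jaw": 0.3},
  {"slide": [0.04, -0.14, -0.2], "rotation": [0, 0, -0.15], "jaw": 0.3},
  {"slide": [0.06, -0.2, -0.28], "rotation": [0, 0, -0.197], "jaw": 0.3},
  {"slide": [0.06, -0.2, -0.28], "rotation": [0, 0, -0.197], "jaw": 0.3},
  {"slide": [0.06, -0.2, -0.28], "rotation": [0, 0, -0.197], "jaw": 0.3},
  {"slide": [0.06, -0.2, -0.28], "rotation": [0, 0, -0.197], "jaw": 0.3},
  {"slide": [0.06, -0.2, -0.28], "rotation": [0, 0, -0.197], "jaw": 0.3},
])

```text
clock: 28.78
eef_pos: [0.5654, -0.0462, 0.2957]
tool_rot: [0.0, 1.0, 0.026, -0.002]
ft_force: [-0.8, 0.6, -0.0]
grip_width: 0.0597
```

Call:
move_arm([
  {"slide": [0, 0, 0], "rotation": [0, 0, 0], "jaw": 0.3},
  {"slide": [0, 0, 0], "rotation": [0, 0, 0], "jaw": 0.3},
  {"slide": [0, 0, 0], "rotation": [0, 0, 0], "jaw": 0.3},
  {"slide": [0, 0, 0], "rotation": [0, 0, 0], "jaw": 0.3},
  {"slide": [0, 0, 0], "rotation": [0, 0, 0], "jaw": 0.3},
  {"slide": [0, 0, 0], "rotation": [0, 0, 0], "jaw": 0.3},
  {"slide": [0, 0, 0], "rotation": [0, 0, 0], "jaw": 0.3},
  {"slide": [0, 0, 0], "rotation": [0, 0, 0], "jaw": 0.3},
])

```text
clock: 29.45
eef_pos: [0.5665, -0.0456, 0.2974]
tool_rot: [0.0, 1.0, 0.027, 0.0]
ft_force: [0.7, -1.3, -0.7]
grip_width: 0.0598
```

```bash
python3 - <<'E'
from h import *
st();plan(rail(190,70,230),RYAW)
cm=camera_model('wrist');im=grab_frame('wrist');save('w20.png',im,(60,30,500,330),1.8)
E
```

```text
t 29.45 tcp [ 0.5665 -0.0456  0.2974] yawy -86.92 tilt 0.01 F [ 0.7 -1.3 -0.7] w 0.0598 q [-0.1   0.28  1.46 -0.    1.4   1.42] rail [ 55.  -27.2 297.4]
slide [0.3923 0.5372 0.2696] rot [ 0.0001 -0.0001 -0.0034] dist mm 179.0 deg 0.4
```

View pics/w20.png

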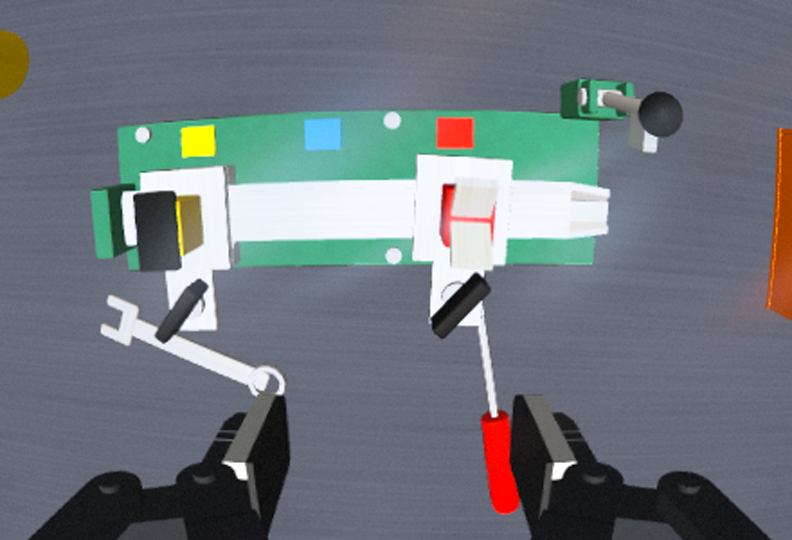

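```bash
python3 - <<'E'
from h import *
cm=camera_model('wrist');im=grab_frame('wrist')
f=lambda L,z:np.array([torail(p) for p in onplane(cm,[(60+a/1.8,30+b/1.8) for a,b in L],z,True)])
print('yel',f([(140,173),(226,165),(231,268)],.05).round(1).tolist())
r=f([(418,154),(512,160),(508,268),(413,263)],.05);print('red',r.round(1).tolist(),r.mean(0))
print('ball',f([(659,114)],.152),f([(659,114)],.150))
save('w21a.png',np.hstack([im[170:230,130:190],im[170:230,285:345]]),None,6)
E
```

```text
yel [[-127.6, 31.5, 50.0], [-62.1, 33.0, 50.0], [-62.9, -39.3, 50.0]]
red [[68.2, 36.7, 50.0], [131.3, 33.5, 50.0], [130.6, -41.0, 50.0], [64.8, -37.4, 50.0]] [98.72845593 -2.0707395  50.        ]
ball [[190.47981661  65.01393128 152.        ]] [[191.41834977  65.14237252 150.        ]]
```

View pics/w21a.png

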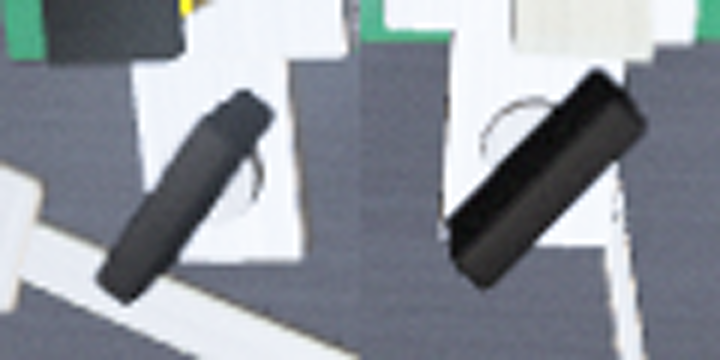

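```bash
python3 - <<'E'
from h import *
cm=camera_model('wrist');im=grab_frame('wrist')
for n,a,b in(('red',172,6),('yel',22,32),('blu',100,125)):
  for A,c,s in blobs(im,a,b)[0]:
    if 90<c[1]<115: print(n,A,c,torail(onplane(cm,c,.015,True)[0]).round(1))
for L in([(146.7,215.8),(165.8,187.5)],[(300,207.5),(324.2,181.7)]):
  p=np.array([torail(q) for q in onplane(cm,L,.084,True)]);d=p[1]-p[0];print(p.round(1),np.linalg.norm(d),'angle from rail y ccw',np.arctan2(-d[0],d[1]))
# saddle edge x positions in the row at mid front part, at subpixel
g=im.astype(int)
for v in(120,123,126):
  row=g[v,120:360].min(1); w=np.where(row>200)[0]+120
  seg=np.split(w,np.where(np.diff(w)>1)[0]+1)
  print(v,[(s[0],s[-1],torail(onplane(cm,(s[0]-.5,v),.05,True)[0])[0].round(1),torail(onplane(cm,(s[-1]+.5,v),.05,True)[0])[0].round(1)) for s in seg if len(s)>20])
E
```

```text
red 333 [312.4 103.2] [95.6 52.2 15. ]
yel 296 [169.9 108.3] [-94.2  51.3  15. ]
blu 351 [239.2 104.1] [ 0.7 51.9 15. ]
[[-111.6  -77.    84. ]
 [ -81.7  -41.6   84. ]] 46.323817433791056 angle from rail y ccw -0.7000026972830893
[[ 76.1 -67.2  84. ]
 [103.3 -36.7  84. ]] 40.87279053715391 angle from rail y ccw -0.72958327747679
120 [(np.int64(292), np.int64(344), np.float64(67.3), np.float64(131.4))]
123 [(np.int64(292), np.int64(344), np.float64(67.3), np.float64(131.5))]
126 [(np.int64(138), np.int64(183), np.float64(-128.0), np.float64(-65.1)), (np.int64(292), np.int64(343), np.float64(67.3), np.float64(130.3))]
```

Both wings read about −0.70 rad from the rail's y, so both knobs are at their stops. Yellow is within 1 mm of its tab. Red is about +3 mm, with a small yaw of about 0.05 rad taken up from the play; both are within tolerance. Now the lever: its ball is at rail (190.5, 65, 152).

```bash
python3 - <<'E'
from h import *
st();plan(rail(190.5,66,215),RYAW)
E
```

```text
t 29.6 tcp [ 0.5665 -0.0455  0.2974] yawy -86.92 tilt 0.01 F [-0.1  0.6  0.1] w 0.0597 q [-0.1   0.28  1.46 -0.    1.4   1.42] rail [ 55.  -27.2 297.4]
slide [0.3763 0.5395 0.3296] rot [ 0.     -0.0001 -0.0034] dist mm 184.0 deg 0.4
```

Call:
move_arm([
  {"slide": [0.07, 0.1, 0.05], "rotation": [0, 0, 0], "jaw": 0.3},
  {"slide": [0.14, 0.2, 0.1], "rotation": [0, 0, 0], "jaw": 0.3},
  {"slide": [0.22, 0.32, 0.16], "rotation": [0, 0, 0], "jaw": 0.3},
  {"slide": [0.3, 0.43, 0.22], "rotation": [0, 0, -0.003], "jaw": 0.3},
  {"slide": [0.376, 0.54, 0.28], "rotation": [0, 0, -0.003], "jaw": 0.3},
  {"slide": [0.376, 0.54, 0.33], "rotation": [0, 0, -0.003], "jaw": 0.3},
  {"slide": [0.376, 0.54, 0.33], "rotation": [0, 0, -0.003], "jaw": 0.3},
  {"slide": [0.376, 0.54, 0.33], "rotation": [0, 0, -0.003], "jaw": 0.3},
])

```text
clock: 30.27
eef_pos: [0.6672, -0.1752, 0.2138]
tool_rot: [-0.001, 1.0, 0.03, -0.001]
ft_force: [-0.5, -0.3, 0.9]
grip_width: 0.0596
```

Call:
move_arm([
  {"slide": [0, 0, 0], "rotation": [0, 0, 0], "jaw": 0.3},
  {"slide": [0, 0, 0], "rotation": [0, 0, 0], "jaw": 0.3},
  {"slide": [0, 0, 0], "rotation": [0, 0, 0], "jaw": 0.3},
  {"slide": [0, 0, 0], "rotation": [0, 0, 0], "jaw": 0.3},
  {"slide": [0, 0, 0], "rotation": [0, 0, 0], "jaw": 0.3},
  {"slide": [0, 0, 0], "rotation": [0, 0, 0], "jaw": 0.3},
  {"slide": [0, 0, 0], "rotation": [0, 0, 0], "jaw": 0.3},
  {"slide": [0, 0, 0], "rotation": [0, 0, 0], "jaw": 0.3},
])

```text
clock: 30.93
eef_pos: [0.6676, -0.1753, 0.2149]
tool_rot: [0.0, 1.0, 0.03, 0.0]
ft_force: [-0.6, 0.7, 0.1]
grip_width: 0.0597
```

```bash
python3 - <<'E'
from h import *
st()
cm=camera_model('wrist');im=grab_frame('wrist');save('w22.png',im)
m=(im.max(2)<50).astype(np.uint8);k,l,s_,c=cv2.connectedComponentsWithStats(m)
for i in range(1,k):
  if 500<s_[i,4]<9000 and s_[i,0]>200 and s_[i,0]<340: print(s_[i],c[i],torail(onplane(cm,c[i],.151,True)[0]).round(1))
plan(rail(190.5,66,138),RYAW)
E
```

```text
t 30.93 tcp [ 0.6676 -0.1753  0.2149] yawy -86.57 tilt 0.01 F [-0.6  0.7  0.1] w 0.0597 q [-0.27  0.51  1.29 -0.    1.33  1.24] rail [190.6  65.9 214.9]
[264 203  35  35 886] [281.56207675 220.19074492] [190.4  64.4 151. ]
slide [ 0.0006 -0.0008  0.3075] rot [ 0.0001 -0.     -0.0004] dist mm 77.0 deg 0.0
```

View pics/w22.png

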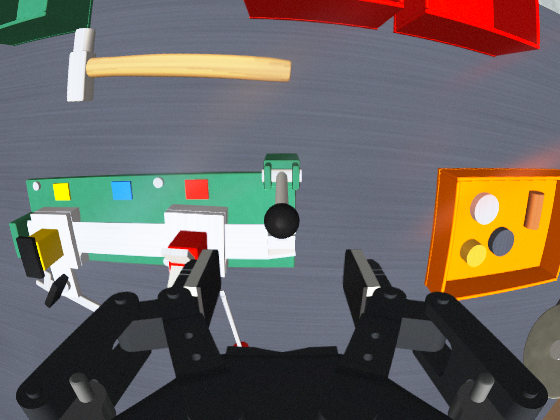

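The ball is at (281,220), rail (190.4, 64.4). Descend and pinch.

Call:
move_arm([
  {"slide": [-0.004, 0, 0.1], "rotation": [0, 0, 0], "jaw": 0.3},
  {"slide": [-0.004, 0, 0.2], "rotation": [0, 0, 0], "jaw": 0.3},
  {"slide": [-0.004, 0, 0.28], "rotation": [0, 0, 0], "jaw": 0.3},
  {"slide": [-0.004, 0, 0.305], "rotation": [0, 0, 0], "jaw": 0.3},
  {"slide": [-0.004, 0, 0.305], "rotation": [0, 0, 0], "jaw": 0.9},
  {"slide": [-0.004, 0, 0.305], "rotation": [0, 0, 0], "jaw": 0.9},
  {"slide": [-0.004, 0, 0.305], "rotation": [0, 0, 0], "jaw": 0.9},
  {"slide": [-0.004, 0, 0.305], "rotation": [0, 0, 0], "jaw": 0.9},
], squeeze=25)

```text
clock: 31.65
eef_pos: [0.6676, -0.1752, 0.1405]
tool_rot: [0.0, 1.0, 0.03, 0.002]
ft_force: [0.2, 1.8, 1.7]
grip_width: 0.0221
```

```bash
python3 - <<'E'
from h import *
st()
T=rot(state()['tool_rot']);q0=1.40
for q in (1.25,1.05,.85,.65,.45,.25,.1,0,-.03):
    d=rail(190,79-87*np.cos(q),66+87*np.sin(q))-rail(190,79-87*np.cos(q0),66+87*np.sin(q0))
    print(round(q,2),(T.inv().apply(d)/.25).round(3))
E
```

```text
t 31.65 tcp [ 0.6676 -0.1752  0.1405] yawy -86.58 tilt 0.19 F [0.2 1.8 1.7] w 0.0221 q [-0.27  0.56  1.41  0.    1.17  1.24] rail [190.5  65.9 140.5]
1.25 [-0.051  0.     0.013]
1.05 [-0.114  0.     0.041]
0.85 [-0.171  0.     0.081]
0.65 [-0.218  0.     0.132]
0.45 [-0.255  0.     0.191]
0.25 [-0.279  0.     0.256]
0.1 [-0.288  0.     0.307]
0 [-0.29   0.     0.342]
-0.03 [-0.29   0.     0.352]
```

Call:
move_arm([
  {"slide": [-0.051, 0, 0.013], "rotation": [0, 0, 0], "jaw": 0.9},
  {"slide": [-0.114, 0, 0.041], "rotation": [0, 0, 0], "jaw": 0.9},
  {"slide": [-0.171, 0, 0.081], "rotation": [0, 0, 0], "jaw": 0.9},
  {"slide": [-0.218, 0, 0.132], "rotation": [0, 0, 0], "jaw": 0.9},
  {"slide": [-0.255, 0, 0.191], "rotation": [0, 0, 0], "jaw": 0.9},
  {"slide": [-0.279, 0, 0.256], "rotation": [0, 0, 0], "jaw": 0.9},
  {"slide": [-0.288, 0, 0.307], "rotation": [0, 0, 0], "jaw": 0.9},
  {"slide": [-0.29, 0, 0.342], "rotation": [0, 0, 0], "jaw": 0.9},
])

```text
clock: 32.32
eef_pos: [0.5931, -0.1798, 0.0533]
tool_rot: [0.0, 1.0, 0.03, -0.001]
ft_force: [-4.2, 1.2, 2.3]
grip_width: 0.0222
```

```bash
python3 - <<'E'
from h import *
st()
im=grab_frame('wrist');a=grab_frame('side')
save('w23.png',np.hstack([im[:300,100:460],cv2.resize(a[110:240,220:370],(340,300))]))
E
```

```text
t 32.32 tcp [ 0.5931 -0.1798  0.0533] yawy -86.57 tilt 0.08 F [-4.2  1.2  2.3] w 0.0222 q [-0.31  0.54  1.69 -0.    0.91  1.2 ] rail [190.6  -8.8  53.3]
```

View pics/w23.png

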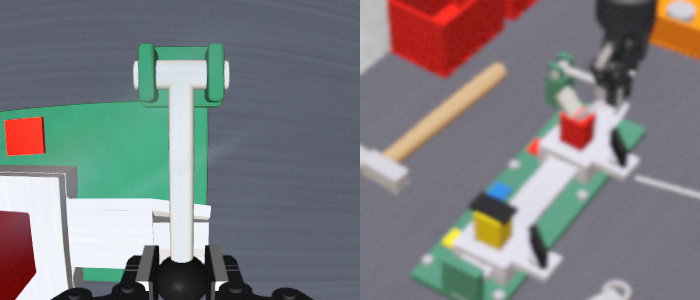

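Call:
move_arm([
  {"slide": [0, 0, 0.008], "rotation": [0, 0, 0], "jaw": 0.9},
  {"slide": [0, 0, 0.016], "rotation": [0, 0, 0], "jaw": 0.9},
  {"slide": [0, 0, 0.016], "rotation": [0, 0, 0], "jaw": 0.9},
  {"slide": [0, 0, 0.016], "rotation": [0, 0, 0], "jaw": 0.9},
  {"slide": [0, 0, 0.016], "rotation": [0, 0, 0], "jaw": 0.9},
  {"slide": [0, 0, 0.016], "rotation": [0, 0, 0], "jaw": 0.9},
  {"slide": [0, 0, 0.01], "rotation": [0, 0, 0], "jaw": 0.9},
  {"slide": [0, 0, 0.01], "rotation": [0, 0, 0], "jaw": 0.9},
])

```text
clock: 33.08
eef_pos: [0.5933, -0.1798, 0.051]
tool_rot: [-0.0, 1.0, 0.03, -0.001]
ft_force: [-6.0, -0.1, 0.3]
grip_width: 0.022
```

Call:
move_arm([
  {"slide": [0, 0, 0], "rotation": [0, 0, 0], "jaw": 0.4},
  {"slide": [0, 0, 0], "rotation": [0, 0, 0], "jaw": 0.3},
  {"slide": [0, 0, 0], "rotation": [0, 0, 0], "jaw": 0.3},
  {"slide": [0, 0, 0], "rotation": [0, 0, 0], "jaw": 0.3},
  {"slide": [0, 0, -0.08], "rotation": [0, 0, 0], "jaw": 0.3},
  {"slide": [0, 0, -0.2], "rotation": [0, 0, 0], "jaw": 0.3},
  {"slide": [0, 0, -0.32], "rotation": [0, 0, 0], "jaw": 0.3},
  {"slide": [0, 0, -0.48], "rotation": [0, 0, 0], "jaw": 0.3},
])

```text
clock: 33.75
eef_pos: [0.5934, -0.1793, 0.1702]
tool_rot: [-0.001, 1.0, 0.03, -0.002]
ft_force: [2.1, -0.5, 0.3]
grip_width: 0.0598
```

Call:
move_arm([
  {"slide": [-0.1, -0.1, -0.1], "rotation": [0, 0, 0], "jaw": 0.3},
  {"slide": [-0.2, -0.2, -0.2], "rotation": [0, 0, 0], "jaw": 0.3},
  {"slide": [-0.2, -0.3, -0.3], "rotation": [0, 0, 0], "jaw": 0.3},
  {"slide": [-0.2, -0.4, -0.4], "rotation": [0, 0, 0], "jaw": 0.3},
  {"slide": [-0.2, -0.4, -0.5], "rotation": [0, 0, 0], "jaw": 0.3},
  {"slide": [-0.2, -0.4, -0.5], "rotation": [0, 0, 0], "jaw": 0.3},
  {"slide": [-0.2, -0.4, -0.5], "rotation": [0, 0, 0], "jaw": 0.3},
  {"slide": [-0.2, -0.4, -0.5], "rotation": [0, 0, 0], "jaw": 0.3},
])

```text
clock: 34.42
eef_pos: [0.5382, -0.083, 0.2951]
tool_rot: [0.0, 1.0, 0.03, -0.0]
ft_force: [-0.3, 0.8, -0.0]
grip_width: 0.0599
```

Call:
move_arm([
  {"slide": [0, 0, 0], "rotation": [0, 0, 0], "jaw": 0.3},
  {"slide": [0, 0, 0], "rotation": [0, 0, 0], "jaw": 0.3},
  {"slide": [0, 0, 0], "rotation": [0, 0, 0], "jaw": 0.3},
  {"slide": [0, 0, 0], "rotation": [0, 0, 0], "jaw": 0.3},
  {"slide": [0, 0, 0], "rotation": [0, 0, 0], "jaw": 0.3},
  {"slide": [0, 0, 0], "rotation": [0, 0, 0], "jaw": 0.3},
  {"slide": [0, 0, 0], "rotation": [0, 0, 0], "jaw": 0.3},
  {"slide": [0, 0, 0], "rotation": [0, 0, 0], "jaw": 0.3},
])

```text
clock: 35.08
eef_pos: [0.5384, -0.0829, 0.2956]
tool_rot: [0.0, 1.0, 0.03, 0.0]
ft_force: [-0.9, -0.6, 0.1]
grip_width: 0.0601
```

```bash
python3 - <<'E'
from h import *
st()
cm=camera_model('wrist');im=grab_frame('wrist');a=grab_frame('side');b=grab_frame('scene')
save('w24.png',im,(60,0,500,330),1.8)
save('s24.png',np.hstack([cv2.resize(b[130:260,130:330],None,fx=2,fy=2),cv2.resize(a[110:240,220:420],None,fx=2,fy=2)]))
m=(im.max(2)<50).astype(np.uint8);k,l,s_,c=cv2.connectedComponentsWithStats(m)
for i in range(1,k):
  if 150<s_[i,4]<2000: print(s_[i],c[i],torail(onplane(cm,c[i],.066,True)[0]).round(1))
E
```

```text
t 35.08 tcp [ 0.5384 -0.0829  0.2956] yawy -86.58 tilt 0.0 F [-0.9 -0.6  0.1] w 0.0601 q [-0.17  0.24  1.52 -0.    1.39  1.34] rail [ 90.6 -57.5 295.6]
[105 111  25  44 905] [117.06519337 132.73480663] [-114.2   -5.4   66. ]
```

View pics/w24.png

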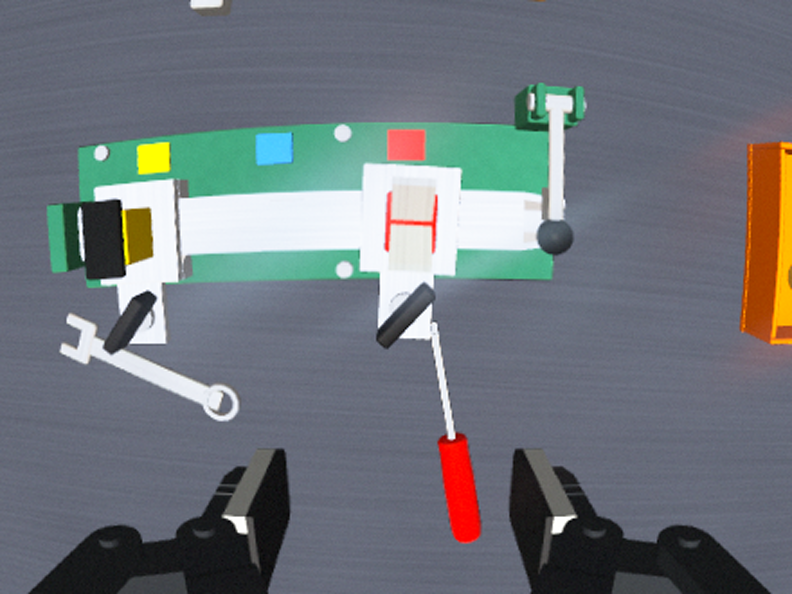

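View pics/s24.png

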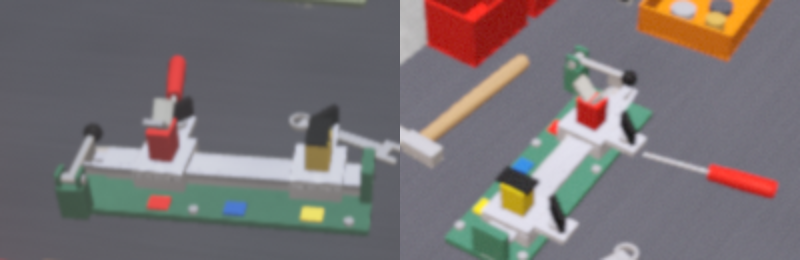

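```bash
python3 - <<'E'
from h import *
cm=camera_model('wrist');im=grab_frame('wrist')
g=im.astype(int)
for A,c,s in blobs(im,172,6)[0]:
    if c[1]<95 and A>100: print('redtab',c,torail(onplane(cm,c,.015,True)[0]).round(1))
for v in(97,100,103):
  row=g[v].min(1); w=np.where(row>195)[0]; seg=np.split(w,np.where(np.diff(w)>1)[0]+1)
  print(v,[(s[0],s[-1],torail(onplane(cm,(s[0]-.5,v),.05,True)[0]).round(1),torail(onplane(cm,(s[-1]+.5,v),.05,True)[0]).round(1)) for s in seg if len(s)>30])
c=[(363,164),(462,169),(457,275),(360,270)]
P=np.array([torail(q) for q in onplane(cm,[(60+a/1.8,b/1.8) for a,b in c],.05,True)]);print(P.round(1).tolist(),P.mean(0).round(1))
for n,u in(('scene',(176.6,195.7)),('side',(334.6,148.9))):
  b=grab_frame(n);o=cv2.imread(f'pics/{n}0.png')[:,:,::-1]
  for q in(o,b):
    m=np.zeros(q.shape[:2],np.uint8);y,x=int(u[1]),int(u[0]);m[y-10:y+10,x-10:x+10]=q[y-10:y+10,x-10:x+10].max(2)<50
    mm=cv2.moments(m,True);print(n,mm['m00'],round(mm['m10']/mm['m00'],2),round(mm['m01']/mm['m00'],2))
E
```

```text
redtab [8.9 2.8] [-375.2  245.2   15. ]
redtab [285.6  80. ] [95.9 52.1 15. ]
97 [(np.int64(262), np.int64(315), array([67. , 28.8, 50. ]), array([130.8,  29.1,  50. ]))]
100 [(np.int64(262), np.int64(315), array([67. , 25.2, 50. ]), array([130.8,  25.5,  50. ]))]
103 [(np.int64(118), np.int64(156), array([-119.9,   32.5,   50. ]), array([-64. ,  27.6,  50. ])), (np.int64(262), np.int64(315), array([67. , 21.6, 50. ]), array([130.8,  21.9,  50. ]))]
[[67.3, 35.9, 50.0], [132.1, 32.9, 50.0], [129.8, -38.3, 50.0], [64.7, -35.0, 50.0]] [98.5 -1.1 50. ]Traceback (most recent call last):
  File "<stdin>", line 15, in <module>
ZeroDivisionError: float division by zero
```

```bash
python3 - <<'E'
from h import *
P=[]
for n,u in(('scene',(176.6,195.7)),('side',(334.6,148.9))):
  b=grab_frame(n);o=cv2.imread(f'pics/{n}0.png')[:,:,::-1]
  for q in(o,b):
    m=np.zeros(q.shape[:2],np.uint8);y,x=int(u[1]),int(u[0]);m[y-9:y+9,x-9:x+9]=q[y-9:y+9,x-9:x+9].max(2)<62
    mm=cv2.moments(m,True);print(n,mm['m00'],round(mm['m10']/max(mm['m00'],1),2),round(mm['m01']/max(mm['m00'],1),2));P.append((mm['m10']/mm['m00'],mm['m01']/mm['m00']))
s,d=camera_model('scene'),camera_model('side')
for i in(0,1):print(torail(tri(s,P[i],d,P[2+i])[0]))
E
```

```text
scene 23.0 176.65 195.7
scene 26.0 176.73 195.5
side 24.0 334.42 149.12
side 23.0 334.35 149.3
[188.71496315  -9.48335213  67.75486226]
[188.283815    -9.72821205  67.89404413]
```

```bash
python3 - <<'E'
from h import *
st();print(sign_off())
E
```

```text
t 35.43 tcp [ 0.5384 -0.0829  0.2956] yawy -86.57 tilt 0.01 F [-0.3 -0.3 -0.3] w 0.0594 q [-0.17  0.24  1.52 -0.    1.39  1.34] rail [ 90.6 -57.5 295.6]
the job is handed in; nothing more can be done
None
```

I raised the stop lever, slid the yellow carrier and then the red one onto the rail, tightened both knobs and lowered the lever again. Blue was not on the bench. I handed the job in at 35 s; the hand-in gives no verdict.

| Check | Yellow | Red |
|---|---|---|
| Offset from its tab along the rail (limit 10 mm) | about 1 mm | about +2.6 mm |
| Wing angle from the rail's y axis (−0.70 is the stop) | −0.70 rad | −0.73 rad |
| Moment felt at the stop (knob friction is 0.04 N m) | 0.40 N m | 0.25 N m |

- **Red's position:** tightening took up the play, so red sits yawed about 0.05 rad (limit 0.12). It is sideways within about 1 mm.
- **Lever:** the ball is back within about 0.5 mm of where it started, so the lever is fully down.
- **Robot and bystanders:** the arm stands clear and touches nothing. The bystanders look undisturbed in the last pictures, but I did not measure them.

No final check failed. An early wrist-camera reading disagreed by about 5 mm because the arm was still moving; with the arm settled it agreed with the other cameras.

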